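# Make up two measuring kits for the infrared camera bench

### The job

Make up the two measuring kits: the green-taped tray gets the red-banded lens, the aluminium bar and the clear test plate; the purple-taped tray gets the yellow-banded lens and the copper bar. Set each part down gently (do not drop it), top side up and centred on its dark outline in its tray (lens on the disc, bar on the strip, plate on the rectangle), with bars and plate lined up with their outlines. Leave the blue-banded lens, the bottle and the tape roll where they are, and let go of everything.

Things in the scene. Friction and masses are not known exactly. Their poses are not given: they have to be found in the camera images.
- lens_red: Camera lens barrel, black upright cylinder 46 mm in diameter and 42 mm tall with a wide red band round its middle and a red ring round the dark glass on top; loose, 0.10 to 0.18 kg. Origin at the centre of its underside, z up.
- lens_yellow: Camera lens barrel, black upright cylinder 46 mm in diameter and 42 mm tall with a wide yellow band round its middle and a yellow ring round the dark glass on top; loose, 0.10 to 0.18 kg. Origin at the centre of its underside, z up.
- lens_blue: Camera lens barrel, black upright cylinder 46 mm in diameter and 42 mm tall with a wide blue band round its middle and a blue ring round the dark glass on top; loose, 0.10 to 0.18 kg. Origin at the centre of its underside, z up. A spare: it belongs to neither kit and stays where it is.
- bar_copper: Reddish copper clamp bar, 80 x 18 x 18 mm, with a dark dot near each end of its top, lying flat; loose, 0.15 to 0.29 kg. Origin at the centre of its underside, x along its length, z up.
- bar_aluminium: Silvery aluminium clamp bar, 80 x 18 x 18 mm, with a dark dot near each end of its top, lying flat; loose, 0.05 to 0.10 kg. Origin at the centre of its underside, x along its length, z up.
- test_plate: Clear acrylic plate 70 x 46 mm, black film in the middle, two copper rails along its long edges, four steel feet 4 mm high. Acrylic 4 to 10 mm and rails 10 to 20 mm above the underside, screw heads to 23 mm; plate and rail sides flush, 46 mm apart outside. Loose, 0.08 to 0.14 kg. Origin at the centre of the underside of the feet, x along the rails, y across, z up.
- tray_green: Fixed kit tray, white floor, rim of green tape, 120 mm (x) by 260 mm (y). Origin at the centre of the underside; floor top 4 mm above it, rim 5 mm wide, its top 8 mm above the origin. Painted flat on the floor, in the tray's frame: dark disc (lens) 50 mm across at x 0, y +78 mm; dark strip (bar) 86 mm along x by 22 at x 0, y 0; dark rectangle (test plate) 76 mm along x by 52 at x 0, y -78 mm.
- tray_purple: Fixed kit tray, white floor, rim of purple tape, 120 mm (x) by 260 mm (y). Origin at the centre of the underside; floor top 4 mm above it, rim 5 mm wide, its top 8 mm above the origin. Painted flat on the floor, in the tray's frame: dark disc (lens) 50 mm across at x 0, y +78 mm; dark strip (bar) 86 mm along x by 22 at x 0, y 0; nothing at y -78 mm.
- bottle: White plastic bottle with a red cap, 60 mm in diameter and 130 mm tall, standing at the left edge of the work. A bystander. Origin at the centre of its underside.
- tape_roll: Cyan ring of tape lying flat at the right edge of the work, 100 mm outside and 76 mm inside diameter, 19 mm high. A bystander. Origin at the centre of its underside.
There are look-alikes about, which are no part of the job. What is shaped like the lens_yellow but turquoise is not meant.

How it is judged:
By the outcome, as a careful person would: the job done as asked, in the order asked, and still so for the second after the job is handed in, with the robot touching nothing.
It also fails if it takes over 128 s, if anything falls off the work surface, if the arm or the gripper's body presses on something with over 40 N, if the wrist force passes 120 N, or if a joint passes its speed limit or range.

### The arm

A 6-joint arm with a two-finger parallel gripper is mounted at the origin on the work surface. World frame = base frame: x ahead of the robot, y to its left, z up, the work surface at z = 0. Lengths are in mm, angles in rad, forces in N, time in s.
With the tool pointing down it reaches from about 400 to 925 mm from the base axis. Payload 12.5 kg.
Tool frame: the origin (TCP) lies midway between the tips of the shut fingers; the grasp point (between the pads) lies 19 mm behind it; y points along the fingers, x is the direction in which the jaws open and shut, and the axes are right-handed (so a half turn about y gives the same grasp; the last joint's range is limited). The gripper opens to 95 mm and grips with 3 to 60 N. Pads are 20 mm wide; open, the fingers measure 119 mm over their backs; the gripper's body (75 mm by 180 mm) begins 59 mm behind the grasp point.
Start: joints at [-1.362, 0.491, 1.559, -0, 1.092, -0.106], TCP at [193.54, -594.301, 176.061] pointing down, gripper open.
Joint ranges: [-3.1, 3.1], [-0.84, 2.19], [0.05, 2.79], [-1.13, 4.28], [0.06, 2.93], [-2.69, 2.69]. Speed limits (rad/s): [2.22, 2.22, 2.79, 3.14, 3.14, 3.14].

### API

Orientations are given as [roll, pitch, yaw] about the fixed x, y, z axes, in that order (R = Rz(yaw) Ry(pitch) Rx(roll)).
In Python, from cell import env, vision, job gives the robot as it stands.
- The arm moves only by the shell command python3 -m crank 'ROWS' [OPENING]. ROWS is JSON, a list of rows, each a list of 6 numbers: the shift along the tool's x, y, z in mm, then the turn, a rotation vector about the tool's x, y, z in degrees. In form: [[x, y, z, rx, ry, rz], ...]. A call has 1 to 5 rows; each row is the pose to reach, as a shift and turn from the pose measured when the call began, along the tool's axes at that moment; what a row does not reach only later rows make up. A row lasts 1/10 s, in which the tool goes at most 50 mm and 8.59 degrees, less where a joint would pass 70% of its speed; a pose out of reach is approached as far as the arm can. A call with a gripper value outside its range is refused whole. OPENING is the opening, from 0 (shut) to 1 (fully open), set as the call begins (- or left out, the last holds). The fingers move at their own pace and stop on an object; the grip force is fixed at half the most. Time passes only in rows, so rows that repeat a pose let the fingers close. It gives the time, the measured TCP pose, the force and the opening at its end, in the units of the state.
- env.state(): the state, without advancing time (a new reading comes with each control period).
- vision.read_camera(name): name is "side" or "top" or "wrist"; returns (picture, depth): 384x512x3 uint8, blue, green, red; 384x512 float32, mm along the optical axis (not along the pixel's ray), 0 where there is no reading.
- vision.calibration(name): a dict with "vertical_fov" (degrees; the focal length in pixels is half the picture's height over the tangent of half this angle, whatever the lens; pixels are square), "cx", "cy" (the principal point, pixels), "dist" ([k1, k2, p1, p2, k3] as OpenCV has them; the pictures are not rectified), "pose" (4x4, takes a point from camera to world coordinates). Camera axes: x right, y down, z forward; pixel columns grow to the right and rows downward; lengths in mm; the calibration is good to about 2 mm. A picture is of the moment at which its call begins: read the wrist's pose just before it. calibration takes no time and is no camera call; for the wrist camera it gives the pose at the moment of the call.
- job.job_done(): hands the job in, once; it reports no verdict.
The state is a dict: "t": time; "joints": joint angles; "qvel": joint speeds; "tau": joint torques, N m; "eef_pos": TCP position; "tcp_rot": TCP orientation; "ft_force": force on the tool from outside, world axes, zero at the start; "moment": the same for the moment, N m; "opening": opening from 0.0 (shut) to 1.0 (fully open).
Only numpy, scipy, OpenCV 4.12 (cv2) and the standard library are available. Lean on these libraries where they do the work, as an engineer would, in place of code of your own. Each camera call takes 0.05 s, during which the arm holds its last target.

## Working session

There is one attempt and no reset: what is moved stays moved. The work goes in short steps, Python scripts to look and compute and a shell command to move; the robot and the scene stay as the last step left them, time stands still between calls to the robot, and variables do not carry over. Pictures are saved under pics/ and viewed, and the job is handed in when it is done.

```bash
ls -la; mkdir -p pics
python3 - <<'E'
from cell import env, vision, job
import cv2
print(env.state())
for n in("top","side"):
    p,d=vision.read_camera(n); cv2.imwrite(f"pics/{n}0.png",p); c=vision.calibration(n); print(n,c)
print(env.state()["t"])
E
```

```text
total 12
drwxr-xr-x  3 agent agent 4096 Dec  6 21:14 .
drwxr-xr-x 23 root  root  4096 Dec  6 21:14 ..
drwxr-xr-x  2 agent agent 4096 Dec  6 21:14 pics
{'t': 0.0, 'joints': array([-1.36160688e+00,  4.91566818e-01,  1.55948156e+00, -4.28010789e-05,
        1.09176164e+00, -1.05577012e-01]), 'qvel': array([-8.82143930e-04, -2.75477390e-04, -1.51613506e-03,  1.25740864e-03,
        8.67242428e-05, -7.05828019e-04]), 'tau': array([ 3.22863096e-03, -6.12633848e+01, -2.58184594e+01,  6.93239481e-02,
        4.81184351e-02, -7.11094117e-05]), 'eef_pos': array([ 193.45273094, -593.96590456,  175.44623293]), 'tcp_rot': array([-1.57070579e+00,  1.21458861e-03, -1.25601006e+00]), 'ft_force': array([ 0.71671698, -0.36021173,  0.15643947]), 'moment': array([-0.01294838, -0.027292  , -0.00757509]), 'opening': 1.0030996461391026}
top {'vertical_fov': 47.545583630185746, 'cx': 251.22054592266818, 'cy': 192.32914162746403, 'dist': array([-0.15147391,  0.        ,  0.        ,  0.        ,  0.        ]), 'pose': array([[ 1.47536423e-02, -9.81125173e-01,  1.92810073e-01,
         2.08545009e+02],
       [-9.99612980e-01, -9.92442928e-03,  2.59883983e-02,
        -1.54192025e+01],
       [-2.35843419e-02, -1.93118875e-01, -9.80891879e-01,
         1.39387796e+03],
       [ 0.00000000e+00,  0.00000000e+00,  0.00000000e+00,
         1.00000000e+00]])}
side {'vertical_fov': 52.37794255983917, 'cx': 260.12153961447905, 'cy': 197.8154661599617, 'dist': array([-0.0512765,  0.       ,  0.       ,  0.       ,  0.       ]), 'pose': array([[-9.93237453e-01, -7.24792760e-02,  9.06979465e-02,
         3.48341746e+02],
       [-1.14980398e-01,  7.22335390e-01, -6.81917218e-01,
         8.48150807e+02],
       [-1.60894703e-02, -6.87734206e-01, -7.25784259e-01,
         9.08434204e+02],
       [ 0.00000000e+00,  0.00000000e+00,  0.00000000e+00,
         1.00000000e+00]])}
0.1
```

View pics/top0.png

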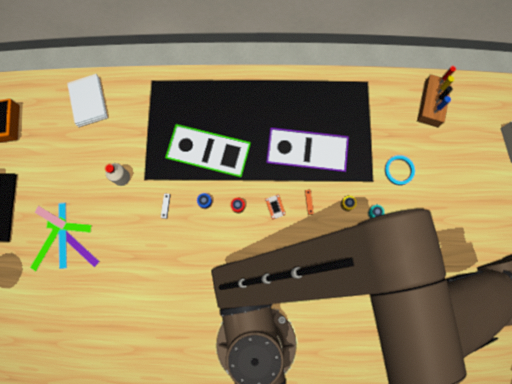

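View pics/side0.png

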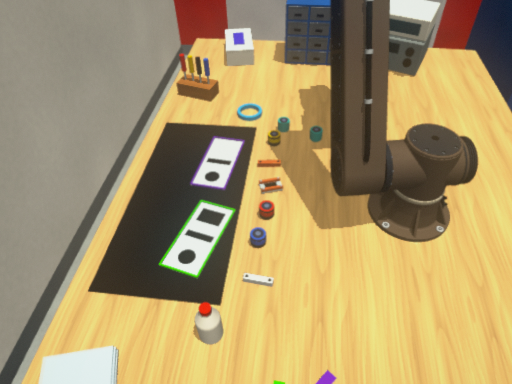

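Top: the green tray is at about (208,150) and the purple tray at (308,150). The parts sit in a row at y≈205: aluminium bar (165), blue lens (205), red lens (238), plate (275), copper bar (309), yellow lens (348), turquoise lens (376). Bottle is at (117,173), tape roll at (400,170). Next I'll measure these.

```bash
cat > h.py <<'E'
from cell import env, vision, job
import cv2, numpy as np
from scipy.spatial.transform import Rotation as Rn
def K(c,shape=(384,512)):
    f=shape[0]/2/np.tan(np.radians(c["vertical_fov"]/2)); return np.array([[f,0,c["cx"]],[0,f,c["cy"]],[0,0,1.]])
def ray(c,uv):
    u=cv2.undistortPoints(np.array(uv,float).reshape(-1,1,2),K(c),c["dist"]).reshape(-1,2)
    return np.c_[u,np.ones(len(u))]
def at_z(c,uv,z):
    d=ray(c,uv)@c["pose"][:3,:3].T; o=c["pose"][:3,3]
    return o+d*((z-o[2])/d[:,2])[:,None]
def by_depth(c,uv,dep):
    return (ray(c,uv)*np.array(dep)[:,None])@c["pose"][:3,:3].T+c["pose"][:3,3]
def proj(c,P):
    T=np.linalg.inv(c["pose"]); 
    return cv2.projectPoints(np.array(P,float).reshape(-1,3),cv2.Rodrigues(T[:3,:3])[0],T[:3,3],K(c),c["dist"])[0].reshape(-1,2)
def grab(n,name):
    c=vision.calibration(n); p,d=vision.read_camera(n); cv2.imwrite(f"pics/{name}.png",p); np.savez(f"pics/{name}.npz",p=p,d=d,**c); return c,p,d
def load(name):
    z=np.load(f"pics/{name}.npz"); return {k:z[k] for k in("vertical_fov","cx","cy","dist","pose")},z["p"],z["d"]
def rect(c,p,x0,x1,y0,y1,z,s=1.0):
    # rectified plane view: image row down = -x, col right = -y ; s mm per px
    xs=np.arange(x1,x0,-s); ys=np.arange(y1,y0,-s)
    X,Y=np.meshgrid(xs,ys,indexing="ij"); P=np.c_[X.ravel(),Y.ravel(),np.full(X.size,z)]
    uv=proj(c,P).reshape(*X.shape,2).astype(np.float32)
    return cv2.remap(p,uv[...,0],uv[...,1],cv2.INTER_CUBIC)
def plan(x,y,z,yaw=None):
    "shift/turn in tool axes to put TCP at x,y,z with tool pointing down, yaw (rad; jaw dir)"
    s=env.state(); R=Rn.from_euler("xyz",s["tcp_rot"]); 
    if yaw is None: yaw=s["tcp_rot"][2]
    Rt=Rn.from_euler("xyz",[-np.pi/2,0,yaw])
    sh=R.inv().apply(np.array([x,y,z])-s["eef_pos"]); tu=np.degrees((R.inv()*Rt).as_rotvec())
    print("t %.2f"%s["t"],"pos",s["eef_pos"].round(1),"rot",s["tcp_rot"].round(3),"F",s["ft_force"].round(1),"op %.3f"%s["opening"])
    print("shift",sh.round(1),"turn",tu.round(2))
E
python3 - <<'E'
from h import *
for n in ("top","side"):
    c=vision.calibration(n); p,d=vision.read_camera(n); np.savez(f"pics/{n}0.npz",p=p,d=d,**c)
    r=rect(c,p,350,900,-500,300,5,1.0); cv2.imwrite(f"pics/{n}_rect.png",r)
E
```

```text
(no output)
```

View pics/top_rect.png

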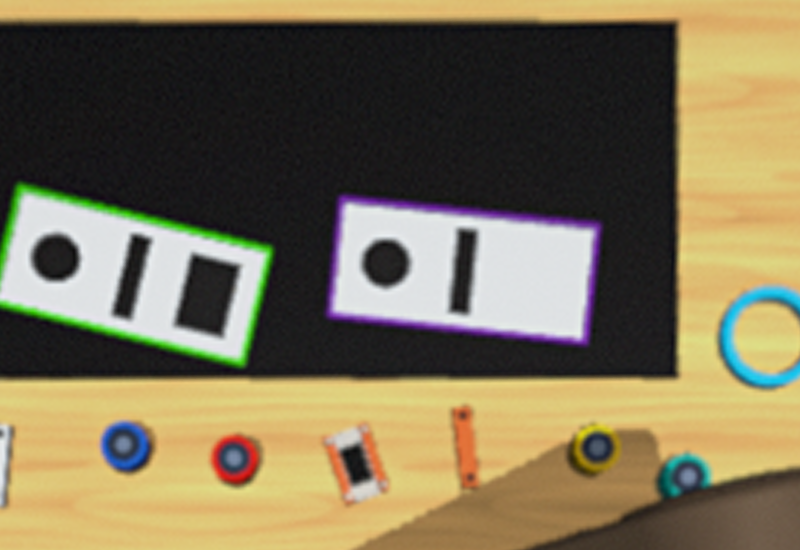

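View pics/side_rect.png

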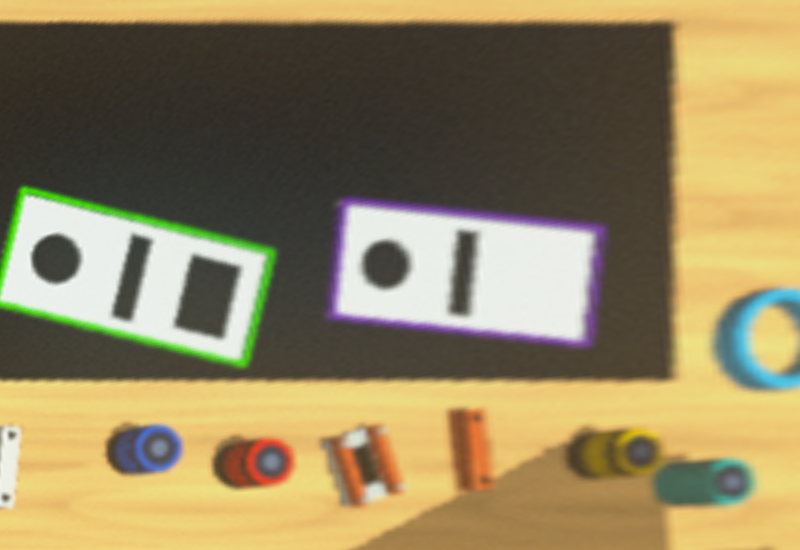

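Both rectified views agree to about 2 mm. I'll measure rough poses numerically and check what the wrist camera sees.

Run:
```python
from h import *
c,p,d=grab("wrist","w0"); print(c["vertical_fov"],c["pose"].round(3)); 
for n in("top","side"):
    c,p,d=load(n+"0"); hsv=cv2.cvtColor(p,cv2.COLOR_BGR2HSV)
    # strong colour tray rim corners
    for nm,lo,hi in(("green",(45,90,60),(75,255,255)),("purple",(125,60,40),(150,255,255))):
        m=cv2.inRange(hsv,np.array(lo),np.array(hi)); k,l,s,ce=cv2.connectedComponentsWithStats(cv2.morphologyEx(m,cv2.MORPH_CLOSE,np.ones((3,3))))
        i=1+s[1:,4].argmax() if n=="top" else 1+np.argmax(s[1:,2]*s[1:,3])
        uv=np.argwhere(l==i)[:,::-1]; P=at_z(c,uv,8)[:,:2].astype(np.float32); (x,y),(w,h),a=cv2.minAreaRect(P); print(n,nm,round(x,1),round(y,1),round(w,1),round(h,1),round(a,2))
```

```text
71.42864233184503 [[ 3.09000e-01 -9.15000e-01 -2.60000e-01  2.66553e+02]
 [-9.51000e-01 -2.97000e-01 -8.40000e-02 -5.69749e+02]
 [ 0.00000e+00  2.73000e-01 -9.62000e-01  3.85496e+02]
 [ 0.00000e+00  0.00000e+00  0.00000e+00  1.00000e+00]]
top green 324.8 676.4 112.9 249.8 36.56
top purple 629.2 -162.7 269.9 129.5 84.0
side green 622.8 168.5 268.8 128.2 76.04
side purple 627.3 -161.5 270.8 125.6 83.88
```

View pics/w0.png

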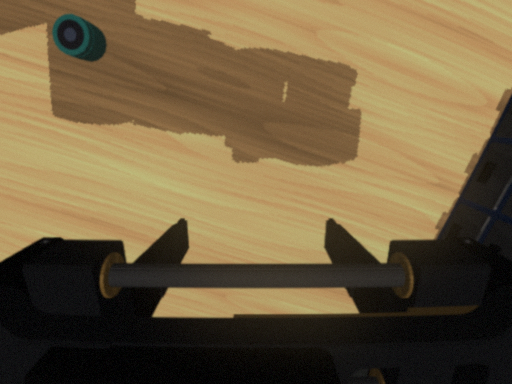

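The wrist camera looks at the spot beneath the TCP; a turquoise look-alike shows at (75,37). I'll head for a hover over the red lens.

```bash
python3 -c "
from h import *
plan(420,-380,176); plan(434,63,176,-np.pi/2)"
```

```text
t 0.25 pos [ 193.5 -594.2  175.8] rot [-1.571  0.    -1.256] F [-0.6 -0.1  0.3] op 0.999
shift [-1.335e+02 -1.000e-01  2.817e+02] turn [-0.   -0.   -0.03]
t 0.25 pos [ 193.5 -594.2  175.8] rot [-1.571  0.    -1.256] F [-0.6 -0.1  0.3] op 0.999
shift [-5.504e+02  1.000e-01  4.321e+02] turn [-0.   18.03 -0.03]
```

```bash
python3 -m crank '[[-20,0,43,0,0,0],[-40,0,86,0,0,0],[-61,0,130,0,4,0],[-81,0,173,0,9,0],[-102,0,215,0,18,0]]'; python3 -c "
from h import *
plan(434,63,176,-np.pi/2)"
```

```text
t: 0.75
eef_pos: [366.1, -430.7, 175.9]
tcp_rot: [-1.571, 0.0, -1.56]
ft_force: [0.3, -0.7, -0.1]
opening: 0.999
t 0.75 pos [ 366.1 -430.7  175.9] rot [-1.571  0.    -1.56 ] F [ 0.3 -0.7 -0.1] op 0.999
shift [-4.93e+02  1.00e-01  7.34e+01] turn [-0.    0.63 -0.02]
```

```bash
python3 -m crank '[[-45,0,15,0,0.6,0],[-95,0,30,0,0.6,0],[-145,0,50,0,0.6,0],[-195,0,65,0,0.6,0],[-245,0,73,0,0.6,0]]'; python3 -m crank '[[-50,0,0,0,0,0],[-100,0,0,0,0,0],[-150,0,0,0,0,0],[-200,0,0,0,0,0],[-245,0,0,0,0,0]]'; python3 -c "
from h import *
plan(434,63,176,-np.pi/2)"
```

```text
t: 1.25
eef_pos: [435.5, -191.8, 176.0]
tcp_rot: [-1.57, 0.0, -1.57]
ft_force: [0.9, -0.5, -0.9]
opening: 0.996
t: 1.75
eef_pos: [435.0, 55.3, 176.3]
tcp_rot: [-1.57, 0.0, -1.57]
ft_force: [1.1, 0.3, -0.9]
opening: 1.0
t 1.75 pos [435.   55.3 176.3] rot [-1.57  0.   -1.57] F [ 1.1  0.3 -0.9] op 1.000
shift [-7.7  0.3 -0.9] turn [-0.06  0.03 -0.01]
```

```bash
python3 -m crank '[[-8,0,0,0,0,0],[-8,0,0,0,0,0]]'; python3 -c "
from h import *
grab('wrist','w1'); print(env.state()['eef_pos'])"
```

```text
t: 1.95
eef_pos: [434.8, 64.4, 176.4]
tcp_rot: [-1.57, 0.0, -1.567]
ft_force: [1.1, 0.0, 0.9]
opening: 0.999
[434.95671605  63.2687382  176.32197806]
```

View pics/w1.png

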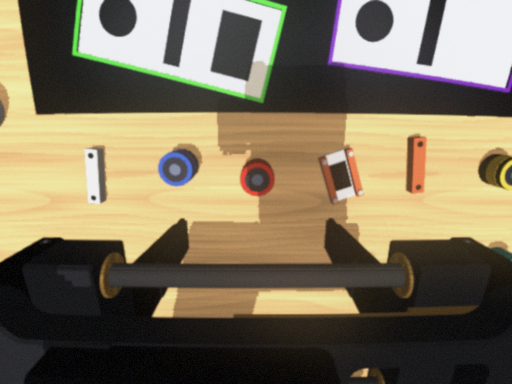

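w1 shows the red lens at (257,178), blue at (177,168), aluminium bar (94,175), plate (340,175), copper bar (417,165), and both trays above. I'll use depth to isolate each part's top face.

```bash
cat >> h.py <<'E'
def cloud(c,d):
    v,u=np.mgrid[0:384,0:512]; P=by_depth(c,np.c_[u.ravel(),v.ravel()],d.ravel()).reshape(384,512,3); P[d<=0]=np.nan; return P
def tops(name,rows=215,zmin=12,zmax=60):
    c,p,d=load(name); P=cloud(c,d); hsv=cv2.cvtColor(p,cv2.COLOR_BGR2HSV)
    m=((P[...,2]>zmin)&(P[...,2]<zmax)).astype(np.uint8); m[rows:]=0
    k,l,s,_=cv2.connectedComponentsWithStats(m)
    for i in range(1,k):
        if s[i,4]<60: continue
        q=P[l==i]; zt=np.percentile(q[:,2],90); a=np.argwhere((l==i)&(P[...,2]>zt-4))[:,::-1]
        X=at_z(c,a,zt)[:,:2].astype(np.float32); (x,y),(w,h),an=cv2.minAreaRect(X); ce,r=cv2.minEnclosingCircle(X)
        print("px",a.mean(0).round(0),"zt %.1f"%zt,"mean",X.mean(0).round(1),"rect (%.1f %.1f) %.1fx%.1f ang %.1f"%(x,y,w,h,an),"circ",np.round(ce,1),"r %.1f"%r,"hue",np.median(hsv[l==i],axis=0))
E
python3 -c "
from h import *
tops('w1')
c,p,d=load('w1'); P=cloud(c,d)
print(P[135,257],P[30,130],P[60,330],P[40,150])"
```

```text
px [418. 164.] zt 20.1 mean [ 451.1 -162.7] rect (450.3 -162.6) 80.0x19.5 ang 6.4 circ [ 450.6 -165.6] r 40.1 hue [ 10. 166. 229.]
px [ 92. 175.] zt 19.8 mean [434.2 298.2] rect (432.7 298.2) 20.3x79.9 ang 84.2 circ [433.  298.4] r 40.6 hue [ 24.   2. 238.]
px [175. 168.] zt 44.7 mean [448.7 170.6] rect (448.2 170.6) 45.3x43.5 ang 89.9 circ [448.7 170.5] r 23.3 hue [115.  50. 135.]
px [342. 176.] zt 22.4 mean [434.1 -54.8] rect (433.7 -54.7) 70.1x47.0 ang 19.1 circ [433.5 -54.6] r 41.4 hue [ 10. 136. 149.]
px [505. 175.] zt 44.6 mean [ 442.  -274.8] rect (441.1 -273.6) 43.4x19.0 ang 15.0 circ [ 443.3 -282.1] r 21.7 hue [ 21. 159.  97.]
px [257. 179.] zt 44.8 mean [435.3  63.5] rect (435.2 63.2) 44.2x43.4 ang 0.2 circ [434.8  63.5] r 22.8 hue [  6.  150.5 102. ]
[4.88738107e+02 6.38643300e+01 3.92828671e-01] [623.63545643 228.91141492   5.05097878] [586.27411296 -31.10582609   8.28786152] [611.31334892 203.78630685   4.46582771]
```

All sizes match (44 mm discs, 80×20 bars, 70×47 plate). The red lens is at (434.8, 63.5), right under the TCP, so I'll descend and grip.

```bash
python3 -m crank '[[0,40,0,0,0,0],[0,80,0,0,0,0],[0,120,0,0,0,0],[0,150,0,0,0,0],[0,170,0,0,0,0]]'; python3 -m crank '[[0,0,0,0,0,0],[0,0,0,0,0,0],[0,0,0,0,0,0],[0,0,0,0,0,0],[0,0,0,0,0,0]]' 0.3;python3 -m crank '[[0,0,0,0,0,0],[0,0,0,0,0,0],[0,0,0,0,0,0]]'
```

```text
t: 2.5
eef_pos: [434.7, 61.4, 4.3]
tcp_rot: [-1.572, -0.0, -1.571]
ft_force: [0.5, -0.3, -0.4]
opening: 1.0
t: 3.0
eef_pos: [435.2, 61.3, 5.2]
tcp_rot: [-1.57, -0.0, -1.571]
ft_force: [0.7, 0.2, -0.3]
opening: 0.633
t: 3.3
eef_pos: [435.2, 61.4, 5.3]
tcp_rot: [-1.57, -0.0, -1.571]
ft_force: [-0.8, -0.0, 0.5]
opening: 0.388
```

Opening is 0.388, below the 0.48 expected for a 46 mm lens; look before continuing.

```bash
python3 -c "
from h import *
c,p,d=grab('wrist','w2');grab('side','s2');print(env.state()['opening'])
P=cloud(c,d)
print(proj(c,[[435,61.4,42],[435,84,42],[435,38,42]]))"
```

```text
0.3228475170276247
[[257.01852156 231.79190279]
 [224.88975864 231.8049931 ]
 [290.27524059 231.72543832]]
```

View pics/w2.png

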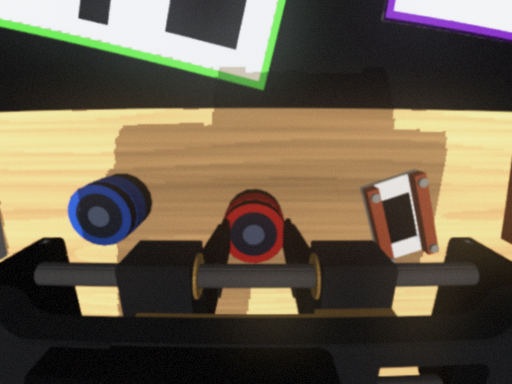

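View pics/s2.png

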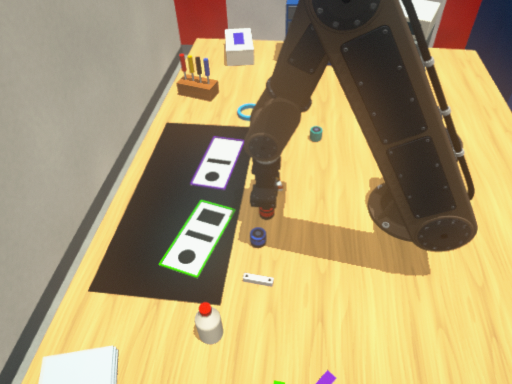

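Fingers straddle the lens at (255,228) and seem not to have stopped yet, so I'll command fully shut and see where they stop.

```bash
python3 -m crank '[[0,0,0,0,0,0],[0,0,0,0,0,0],[0,0,0,0,0,0],[0,0,0,0,0,0]]' 0;python3 -m crank '[[0,0,0,0,0,0],[0,0,0,0,0,0],[0,0,0,0,0,0]]'
python3 -c "
from h import *
c,p,d=grab('wrist','w3')"
```

```text
t: 3.8
eef_pos: [435.1, 61.4, 5.2]
tcp_rot: [-1.57, -0.0, -1.571]
ft_force: [0.7, -0.2, 0.7]
opening: 0.033
t: 4.1
eef_pos: [435.1, 61.4, 5.2]
tcp_rot: [-1.57, -0.0, -1.571]
ft_force: [-0.8, 0.3, 0.2]
opening: 0.007
```

View pics/w3.png

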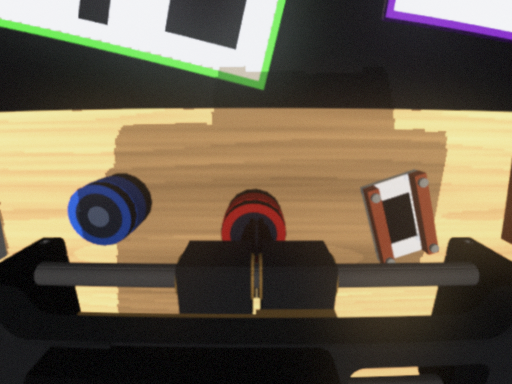

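The fingers shut without the lens; the lens is untouched at (255,225). Depth will show where the fingers really are relative to the reported TCP.

```bash
python3 -c "
from h import *
for n in ('w2','w3'):
  c,p,d=load(n); P=cloud(c,d); print(c['pose'][:3,3])
  for u,v in ((256,232),(256,245),(240,235),(256,215),(220,235),(292,235),(210,250),(300,250),(250,205)): print(n,u,v,P[v,u].round(0),d[v,u])
c,p,d=load('w1');P=cloud(c,d)
for u,v in ((183,225),(178,235),(332,225),(338,235),(160,260)):print(u,v,P[v,u].round(0))
c,p,d=load('w3'); b=p[180:300,170:340]; cv2.imwrite('pics/w3c.png',cv2.resize(cv2.convertScaleAbs(b,alpha=2,beta=20),None,fx=4,fy=4))
c,p,d=load('s2'); cv2.imwrite('pics/s2c.png',cv2.resize(p[130:240,220:330],None,fx=5,fy=5))
"
```

```text
[511.81486348  62.07608265 215.20458195]
w2 256 232 [436.  62.  44.] 185.7819
w2 256 245 [426.  62.  45.] 187.47614
w2 240 235 [434.  73.  44.] 185.85645
w2 256 215 [449.  62.  45.] 181.39809
w2 220 235 [447.  83.  74.] 153.82689
w2 292 235 [447.  41.  74.] 153.80348
w2 210 250 [447.  86.  92.] 136.5762
w2 300 250 [447.  40.  91.] 136.77554
w2 250 205 [456.  66.  45.] 179.34833
[511.8089072   62.05053011 215.02140182]
w3 256 232 [445.  62.  65.] 162.84476
w3 256 245 [445.  62.  83.] 145.30649
w3 240 235 [433.  73.  43.] 186.45973
w3 256 215 [448.  62.  44.] 181.65228
w3 220 235 [414.  93.   1.] 232.36674
w3 292 235 [414.  31.   1.] 232.94617
w3 210 250 [470.  77. 135.] 88.18123
w3 300 250 [470.  48. 135.] 88.04824
w3 250 205 [455.  66.  44.] 180.20381
183 225 [445. 113. 225.]
178 235 [443. 113. 237.]
332 225 [445.  16. 226.]
338 235 [445.  16. 240.]
160 260 [445. 112. 270.]
```

View pics/w3c.png

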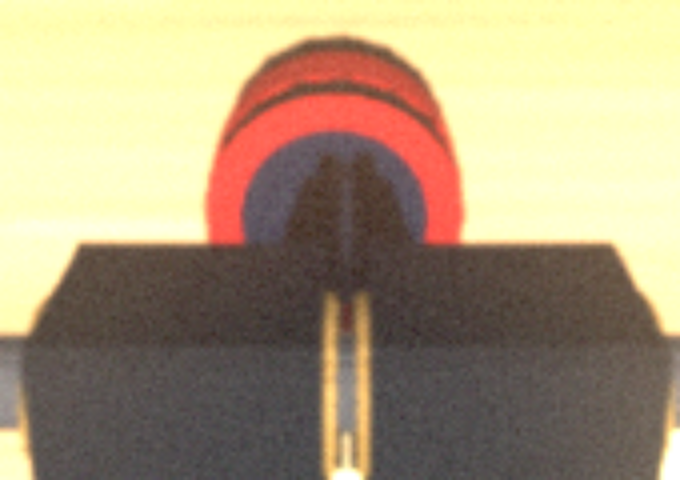

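View pics/s2c.png

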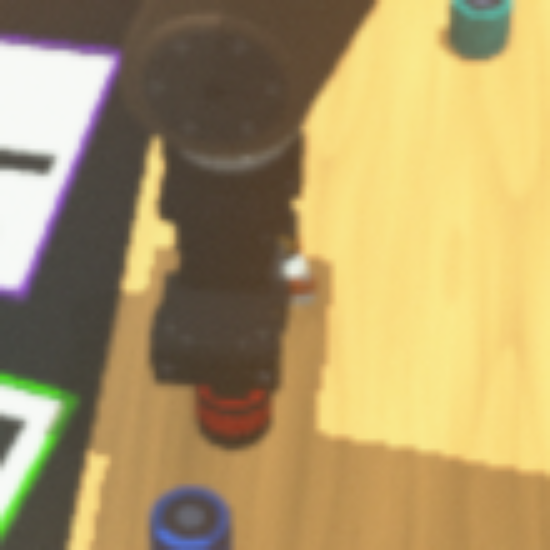

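```bash
python3 -c "
from h import *
c,p,d=load('w3');P=cloud(c,d)
for v in range(214,240,2): print(v,[tuple(P[v,u].round(0)) for u in (251,253,258,261)])
c,p,d=load('w1');P=cloud(c,d)
for v in range(212,232,2): print(v,[tuple(P[v,u].round(0)) for u in (181,183,186,328,332)])
"
```

```text
214 [(np.float64(449.0), np.float64(65.0), np.float64(44.0)), (np.float64(449.0), np.float64(64.0), np.float64(45.0)), (np.float64(449.0), np.float64(61.0), np.float64(43.0)), (np.float64(449.0), np.float64(59.0), np.float64(44.0))]
216 [(np.float64(448.0), np.float64(65.0), np.float64(44.0)), (np.float64(448.0), np.float64(64.0), np.float64(45.0)), (np.float64(448.0), np.float64(61.0), np.float64(44.0)), (np.float64(448.0), np.float64(59.0), np.float64(45.0))]
218 [(np.float64(447.0), np.float64(65.0), np.float64(45.0)), (np.float64(447.0), np.float64(64.0), np.float64(47.0)), (np.float64(446.0), np.float64(61.0), np.float64(44.0)), (np.float64(447.0), np.float64(59.0), np.float64(45.0))]
220 [(np.float64(447.0), np.float64(65.0), np.float64(50.0)), (np.float64(447.0), np.float64(64.0), np.float64(49.0)), (np.float64(445.0), np.float64(61.0), np.float64(45.0)), (np.float64(447.0), np.float64(59.0), np.float64(49.0))]
222 [(np.float64(447.0), np.float64(65.0), np.float64(53.0)), (np.float64(447.0), np.float64(64.0), np.float64(53.0)), (np.float64(445.0), np.float64(61.0), np.float64(
[... 4179 characters left out ...]
(443.0), np.float64(18.0), np.float64(224.0)), (np.float64(445.0), np.float64(16.0), np.float64(227.0))]
228 [(np.float64(445.0), np.float64(113.0), np.float64(231.0)), (np.float64(443.0), np.float64(113.0), np.float64(225.0)), (np.float64(440.0), np.float64(113.0), np.float64(218.0)), (np.float64(442.0), np.float64(18.0), np.float64(224.0)), (np.float64(445.0), np.float64(17.0), np.float64(231.0))]
230 [(np.float64(444.0), np.float64(112.0), np.float64(231.0)), (np.float64(442.0), np.float64(113.0), np.float64(226.0)), (np.float64(439.0), np.float64(112.0), np.float64(220.0)), (np.float64(441.0), np.float64(18.0), np.float64(225.0)), (np.float64(445.0), np.float64(18.0), np.float64(234.0))]
```

The depth data put the finger tips 39–40 mm above the reported TCP (tip at ≈216 for a reported 176, ≈44 for a reported 5). That fits physically too, since the fingers shut just above the 42 mm lens without any force. Sideways the offset is under 2 mm. I'll treat tip z as reported z + 39: lift, open, and descend to reported −30 while watching the force.

```bash
python3 -m crank '[[0,-20,0,0,0,0],[0,-35,0,0,0,0],[-2,-40,0,0,0,0],[-2,-40,0,0,0,0],[-2,-40,0,0,0,0]]' 1; python3 -m crank '[[0,0,0,0,0,0],[0,0,0,0,0,0],[0,0,0,0,0,0]]'; python3 -c "
from h import *
plan(435,63.5,-30,-np.pi/2)"
```

```text
t: 4.65
eef_pos: [434.9, 63.5, 44.8]
tcp_rot: [-1.571, -0.0, -1.571]
ft_force: [-0.9, 1.6, 0.2]
opening: 0.366
t: 4.95
eef_pos: [434.7, 63.4, 44.4]
tcp_rot: [-1.571, -0.0, -1.571]
ft_force: [-0.4, 0.7, 0.4]
opening: 0.616
t 4.95 pos [434.7  63.4  44.4] rot [-1.571 -0.    -1.571] F [-0.4  0.7  0.4] op 0.616
shift [-0.1 74.4  0.3] turn [0.03 0.   0.01]
```

```bash
python3 -m crank '[[0,0,0,0,0,0],[0,0,0,0,0,0],[0,0,0,0,0,0],[0,0,0,0,0,0],[0,10,0,0,0,0]]'; python3 -m crank '[[0,10,0,0,0,0],[0,20,0,0,0,0],[0,30,0,0,0,0],[0,40,0,0,0,0],[0,45,0,0,0,0]]';python3 -m crank '[[0,5,0,0,0,0],[0,10,0,0,0,0],[0,15,0,0,0,0],[0,18,0,0,0,0],[0,18,0,0,0,0]]'
```

```text
t: 5.45
eef_pos: [435.4, 63.5, 34.8]
tcp_rot: [-1.569, -0.0, -1.571]
ft_force: [-0.2, -0.4, 0.4]
opening: 0.987
t: 5.95
eef_pos: [435.0, 63.4, -11.4]
tcp_rot: [-1.571, -0.0, -1.571]
ft_force: [-0.3, -0.2, -0.5]
opening: 1.002
t: 6.45
eef_pos: [434.9, 63.4, -29.7]
tcp_rot: [-1.571, -0.0, -1.571]
ft_force: [0.6, 0.6, 0.4]
opening: 1.0
```

```bash
python3 -m crank '[[0,0,0,0,0,0],[0,0,0,0,0,0],[0,0,0,0,0,0],[0,0,0,0,0,0],[0,0,0,0,0,0]]' 0; python3 -m crank '[[0,0,0,0,0,0],[0,0,0,0,0,0],[0,0,0,0,0,0],[0,0,0,0,0,0]]';  python3 -m crank '[[0,-10,0,0,0,0],[0,-30,0,0,0,0],[0,-50,0,0,0,0],[0,-50,0,0,0,0]]'; python3 -c "
from h import *
grab('wrist','w4');tops('w4')"
```

```text
t: 6.95
eef_pos: [435.0, 63.4, -29.6]
tcp_rot: [-1.571, -0.0, -1.571]
ft_force: [1.2, 0.1, -1.1]
opening: 0.636
t: 7.35
eef_pos: [435.0, 63.4, -29.6]
tcp_rot: [-1.571, -0.0, -1.571]
ft_force: [-0.2, -0.1, 0.7]
opening: 0.48
t: 7.75
eef_pos: [436.0, 63.5, 22.6]
tcp_rot: [-1.567, -0.0, -1.571]
ft_force: [0.4, -0.9, -1.4]
opening: 0.482
px [508. 191.] zt 19.3 mean [ 454.7 -154.2] rect (459.8 -151.3) 56.9x8.5 ang 14.8 circ [ 460.8 -155. ] r 28.5 hue [ 10. 169.  85.]
px [396. 195.] zt 22.3 mean [451.9 -52.1] rect (447.7 -49.5) 41.3x47.4 ang 18.0 circ [446.9 -49.2] r 30.6 hue [ 10. 141. 128.]
px [  2. 200.] zt 18.1 mean [446.6 287.7] rect (450.2 285.0) 6.6x36.8 ang 74.8 circ [451.1 288.2] r 18.4 hue [17. 15. 80.]
px [114. 199.] zt 44.6 mean [455.5 169.7] rect (457.5 169.8) 27.9x46.7 ang 0.2 circ [448.9 169.9] r 23.4 hue [116.  83.  71.]
```

View pics/w4.png

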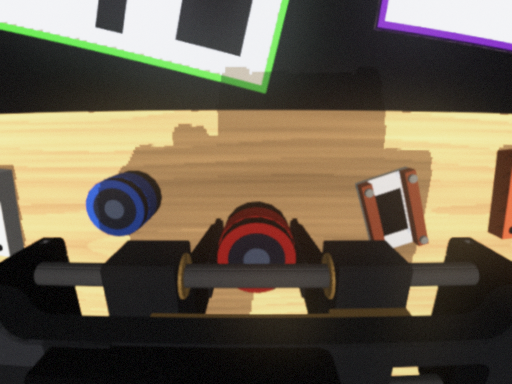

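The red lens is held (0.482 → 46 mm) and lifted. Raising it and moving to view the green tray.

```bash
python3 -m crank '[[0,-40,0,0,0,0],[0,-80,0,0,0,0],[-20,-120,30,0,0,0],[-60,-130,60,0,0,0],[-90,-130,90,0,0,0]]'; python3 -m crank '[[-10,0,30,0,0,0],[-10,0,40,0,0,0],[-10,0,40,0,0,0],[-10,0,40,0,0,0]]'; python3 -c "
from h import *
grab('wrist','w5');plan(643,243,50)"
```

```text
t: 8.3
eef_pos: [526.7, 154.9, 153.6]
tcp_rot: [-1.565, 0.0, -1.572]
ft_force: [0.8, -1.2, -1.5]
opening: 0.481
t: 8.7
eef_pos: [565.5, 164.1, 152.9]
tcp_rot: [-1.567, 0.0, -1.572]
ft_force: [-1.2, -0.4, -1.3]
opening: 0.478
t 8.75 pos [565.5 164.1 153.3] rot [-1.567  0.    -1.572] F [ 0.1 -0.3 -0.8] op 0.479
shift [-79.  103.7  77. ] turn [-0.24 -0.   -0.01]
```

View pics/w5.png

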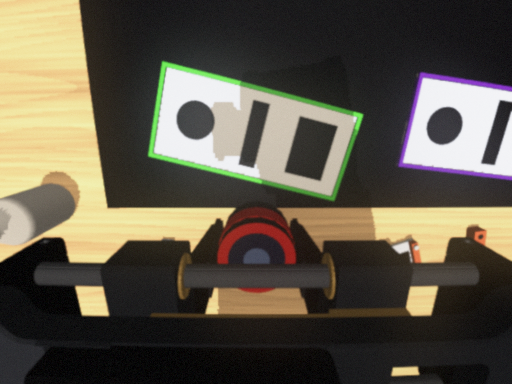

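The whole green tray is visible: disc (195,120), strip (255,133), rectangle (312,149). Fitting the outlines now.

```bash
cat >> h.py <<'E'
def outlines(name,poly,thr=110,z=4):
    "poly: image polygon strictly inside white floor"
    c,p,d=load(name); g=cv2.cvtColor(p,cv2.COLOR_BGR2GRAY); m=np.zeros_like(g); cv2.fillPoly(m,[np.array(poly)],255)
    b=((g<thr)&(m>0)).astype(np.uint8); k,l,s,_=cv2.connectedComponentsWithStats(b)
    out=[]
    for i in range(1,k):
        if s[i,4]<80: continue
        cn=max(cv2.findContours((l==i).astype(np.uint8),0,1)[0],key=len)
        a=np.argwhere(l==i)[:,::-1]; X=at_z(c,a,z)[:,:2].astype(np.float32); (x,y),(w,h),an=cv2.minAreaRect(X)
        cov=np.cov((X-X.mean(0)).T); ev,V=np.linalg.eigh(cov); v=V[:,1]; 
        print("px",a.mean(0).round(0),"mean",X.mean(0).round(1),"rect (%.1f %.1f) %.1fx%.1f ang %.2f"%(x,y,w,h,an),"pca %.2f"%(np.degrees(np.arctan2(v[1],v[0]))%180))
        out.append(X.mean(0))
    return out
E
python3 -c "
from h import *
c,p,d=load('w5');P=cloud(c,d);print(P[100,225],P[90,300])
outlines('w5',[(170,72),(350,118),(330,188),(157,152)])
for z in (8,):
  pts=at_z(c,[(164,62),(363,115),(334,200),(149,155)],z); print(pts.round(1))
"
```

```text
[665.39441443 204.06774177   5.39014067] [6.77879446e+02 1.08137765e+02 8.96912736e-02]
px [195. 120.] mean [641.3 244.1] rect (640.9 244.4) 47.1x46.8 ang 43.48 pca 79.92
px [254. 133.] mean [623.6 167.9] rect (622.3 168.3) 20.9x84.3 ang 75.86 pca 166.07
px [310. 148.] mean [603.7  92.3] rect (602.9 92.4) 51.2x75.3 ang 75.83 pca 165.53
[[710.8 277.7   8. ]
 [647.2  26.7   8. ]
 [532.7  56.1   8. ]
 [596.2 307.8   8. ]]
```

Outline fit: spacing 156.4 mm (156 expected) and yaw −14.0° three ways, so the green tray is at (622.5, 168.2). Disc target is (641.4, 243.9), release at reported z ≈ −25.6.

```bash
python3 -m crank '[[-30,0,30,0,0,0],[-70,30,65,0,0,0],[-80,70,76,0,0,0],[-80,110,76,0,0,0],[-80,130,76,0,0,0]]'; python3 -c "
from h import *
plan(641.4,243.9,-23,-np.pi/2)"
```

```text
t: 9.25
eef_pos: [639.7, 243.4, 19.7]
tcp_rot: [-1.572, -0.001, -1.572]
ft_force: [-0.2, -0.7, -1.7]
opening: 0.48
t 9.25 pos [639.7 243.4  19.7] rot [-1.572e+00 -1.000e-03 -1.572e+00] F [-0.2 -0.7 -1.7] op 0.480
shift [-0.6 42.7  1.7] turn [ 0.06 -0.07  0.08]
```

```bash
python3 -m crank '[[-0.6,10,1.7,0,0,0],[-0.6,20,1.7,0,0,0],[-0.6,30,1.7,0,0,0],[-0.6,38,1.7,0,0,0],[-0.6,42,1.7,0,0,0]]'; python3 -m crank '[[0,1,0,0,0,0],[0,1.5,0,0,0,0],[0,2,0,0,0,0]]'; python3 -c "
from h import *
plan(641.4,243.9,-25.6,-np.pi/2)"
```

```text
t: 9.75
eef_pos: [641.4, 243.8, -22.4]
tcp_rot: [-1.571, -0.001, -1.572]
ft_force: [-0.0, -1.0, -1.6]
opening: 0.483
t: 10.05
eef_pos: [641.7, 243.9, -24.0]
tcp_rot: [-1.571, -0.001, -1.572]
ft_force: [0.4, 0.6, -1.8]
opening: 0.48
t 10.05 pos [641.7 243.9 -24. ] rot [-1.571e+00 -1.000e-03 -1.572e+00] F [ 0.4  0.6 -1.8] op 0.480
shift [ 0.   1.6 -0.3] turn [-0.   -0.08  0.06]
```

```bash
python3 -m crank '[[0,0.7,0,0,0,0],[0,1,0,0,0,0],[0,1,0,0,0,0]]'; python3 -m crank '[[0,0.5,0,0,0,0],[0,0.5,0,0,0,0],[0,0.5,0,0,0,0]]';python3 -m crank '[[0,0.5,0,0,0,0],[0,0.5,0,0,0,0],[0,0.5,0,0,0,0]]'
```

```text
t: 10.35
eef_pos: [641.8, 243.9, -24.8]
tcp_rot: [-1.571, -0.001, -1.572]
ft_force: [0.7, 0.7, -1.1]
opening: 0.476
t: 10.65
eef_pos: [641.7, 243.9, -25.4]
tcp_rot: [-1.571, -0.001, -1.572]
ft_force: [0.2, 0.8, -0.7]
opening: 0.482
t: 10.95
eef_pos: [641.8, 243.9, -25.5]
tcp_rot: [-1.57, -0.001, -1.572]
ft_force: [-1.6, 0.0, 4.6]
opening: 0.477
```

Touchdown at 4.6 N and z −25.5, as predicted. Release.

```bash
python3 -m crank '[[0,0,0,0,0,0],[0,0,0,0,0,0],[0,0,0,0,0,0],[0,0,0,0,0,0]]' 0.75; python3 -m crank '[[0,-10,0,0,0,0],[0,-40,0,0,0,0],[0,-80,0,0,0,0],[0,-130,-40,0,0,0],[0,-160,-80,0,0,0]]' ; python3 -c "
from h import *
grab('wrist','w6');tops('w6',zmin=30); plan(434,298.4,110,-.1)"
```

```text
t: 11.35
eef_pos: [641.8, 243.9, -25.7]
tcp_rot: [-1.57, -0.001, -1.572]
ft_force: [0.1, 0.3, -0.4]
opening: 0.731
t: 11.85
eef_pos: [572.4, 244.1, 127.8]
tcp_rot: [-1.568, -0.0, -1.573]
ft_force: [0.2, -0.6, 1.4]
opening: 0.751
px [256. 126.] zt 49.0 mean [641.3 244.1] rect (641.0 244.0) 45.3x43.1 ang 89.8 circ [641.  244.1] r 22.8 hue [  8.  75. 129.]
px [ 81. 208.] zt 56.8 mean [553.5 442.8] rect (554.6 445.3) 36.3x8.3 ang 69.5 circ [551.7 446.3] r 18.2 hue [ 18.  47. 132.]
t 11.90 pos [568.2 244.9 132.8] rot [-1.566e+00  1.000e-03 -1.571e+00] F [1.4 2.5 5.3] op 0.749
shift [ -53.4   22.2 -134.4] turn [ -0.26 -84.31   0.16]
```

View pics/w6.png

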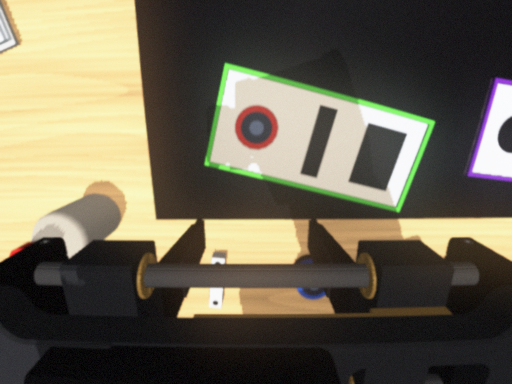

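The lens is centred at (641.2, 244.0) against the disc at (641.4, 243.9). Moving to hover over the aluminium bar.

```bash
python3 -m crank '[[-18,0,-45,0,2,0],[-36,0,-90,0,4,0],[-53,0,-125,0,6,0],[-53,0,-146,0,6,0],[-53,0,-146,0,6,0]]' ; python3 -m crank '[[0,0,0,0,0,0]]'; python3 -c "
from h import *
grab('wrist','w7');tops('w7')"
```

```text
t: 12.4
eef_pos: [420.0, 298.4, 133.1]
tcp_rot: [-1.566, 0.001, -1.674]
ft_force: [-0.0, -0.1, 0.3]
opening: 0.752
t: 12.5
eef_pos: [420.8, 298.6, 133.8]
tcp_rot: [-1.565, 0.002, -1.673]
ft_force: [0.8, -0.3, -0.6]
opening: 0.749
px [120. 108.] zt 56.4 mean [523.7 431.7] rect (523.6 435.8) 23.6x55.9 ang 76.4 circ [526.2 446.8] r 27.9 hue [ 19.  57. 104.]
px [366. 153.] zt 45.0 mean [448.1 172.4] rect (447.8 172.2) 45.5x44.1 ang 58.7 circ [448.  172.5] r 23.1 hue [117.  58.  71.]
px [255. 172.] zt 19.9 mean [433.9 299.2] rect (432.4 299.7) 17.4x79.1 ang 84.4 circ [432.5 299.5] r 40.3 hue [ 18.  11. 221.]
```

View pics/w7.png

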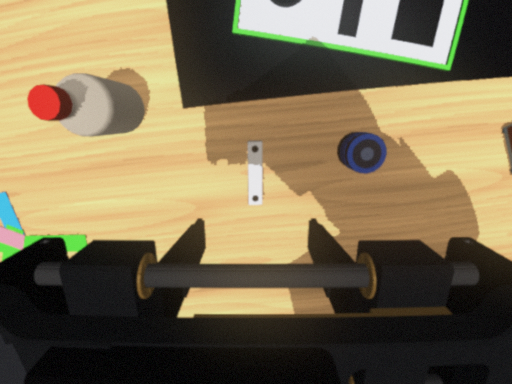

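```bash
python3 -c "
from h import *
c,p,d=load('w7'); g=cv2.cvtColor(p,cv2.COLOR_BGR2GRAY)
r=g[130:215,235:275]; cv2.imwrite('pics/w7c.png',cv2.resize(r,None,fx=7,fy=7,interpolation=cv2.INTER_NEAREST))
D=[]
for v0,v1 in((142,155),(192,204)):
  a=np.array([(u,v) for v in range(v0,v1) for u in range(250,262) if g[v,u]<110]); w=150-g[a[:,1],a[:,0]].astype(float); u=(a*w[:,None]).sum(0)/w.sum(); q=at_z(c,u,18)[0]; print(u,q,len(a));D.append(q)
e=D[0]-D[1]; print((D[0]+D[1])/2, np.degrees(np.arctan2(e[1],e[0])),np.hypot(*e[:2]))
plan(432.5,299.5,-20,np.radians(-90-5.7))
"
```

```text
[254.51129608 148.54221165] [462.66397734 297.01026589  18.        ] 32
[254.86725664 198.03650442] [400.45371935 303.1093383   18.        ] 14
[431.55884834 300.0598021   18.        ] -5.599364434957507 62.50851848447871
t 12.55 pos [420.8 298.5 133.7] rot [-1.565  0.002 -1.674] F [-0.6  0.3 -0.3] op 0.751
shift [ -1.9 153.8  10.7] turn [-0.33 -0.19 -0.12]
```

View pics/w7c.png

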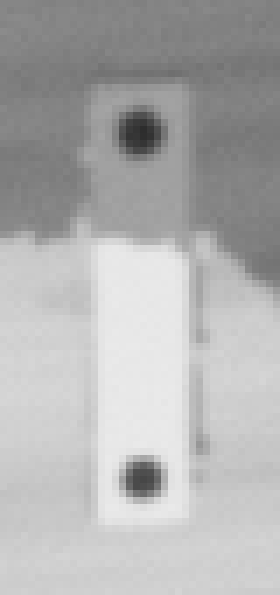

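The bar is at (431.8, 299.8), yaw −5.6° (dots and rectangle agree). Descending to reported −33, watching force.

```bash
python3 -m crank '[[-1.7,45,11,-0.3,-0.2,0],[-1.7,90,11,-0.3,-0.2,0],[-1.7,125,11,-0.3,-0.2,0],[-1.7,145,11,-0.3,-0.2,0],[-1.7,155,11,-0.3,-0.2,0]]' ; python3 -m crank '[[0,2,0,0,0,0],[0,4,0,0,0,0],[0,6,0,0,0,0]]' ; python3 -c "
from h import *
plan(431.8,299.8,-33,np.radians(-95.6))"
```

```text
t: 13.05
eef_pos: [433.3, 298.6, -23.3]
tcp_rot: [-1.572, 0.001, -1.671]
ft_force: [-0.2, 0.9, -0.5]
opening: 0.754
t: 13.35
eef_pos: [434.0, 298.8, -28.5]
tcp_rot: [-1.571, 0.002, -1.672]
ft_force: [-0.5, -0.1, 0.2]
opening: 0.751
t 13.35 pos [434.  298.8 -28.5] rot [-1.571  0.002 -1.672] F [-0.5 -0.1  0.2] op 0.751
shift [-0.8  4.5 -2.3] turn [ 0.   -0.17 -0.1 ]
```

```bash
python3 -m crank '[[-0.8,2,-2.3,0,-0.2,0],[-0.8,4,-2.3,0,-0.2,0],[-0.8,5,-2.3,0,-0.2,0],[-0.8,5,-2.3,0,-0.2,0]]' ; python3 -m crank '[[0,0,0,0,0,0],[0,0,0,0,0,0],[0,0,0,0,0,0],[0,0,0,0,0,0],[0,0,0,0,0,0]]' 0;python3 -m crank '[[0,0,0,0,0,0],[0,0,0,0,0,0],[0,0,0,0,0,0],[0,0,0,0,0,0],[0,0,0,0,0,0]]'
```

```text
t: 13.75
eef_pos: [431.8, 299.9, -33.4]
tcp_rot: [-1.571, 0.002, -1.668]
ft_force: [0.2, -0.1, 0.0]
opening: 0.748
t: 14.25
eef_pos: [431.8, 299.9, -33.4]
tcp_rot: [-1.571, 0.002, -1.668]
ft_force: [-0.8, -0.4, -0.1]
opening: 0.387
t: 14.75
eef_pos: [431.8, 299.9, -33.5]
tcp_rot: [-1.571, 0.002, -1.668]
ft_force: [0.4, -0.2, 0.2]
opening: 0.187
```

Gripped at 0.187 (17.8 mm). Lift and carry to the strip.

```bash
python3 -m crank '[[0,-10,0,0,0,0],[0,-40,0,0,0,0],[0,-80,0,0,0,0],[0,-120,0,0,0,0],[0,-130,0,0,0,0]]' ; python3 -c "
from h import *
plan(622.5,168.2,90,np.radians(-104))"
```

```text
t: 15.25
eef_pos: [433.1, 300.4, 100.9]
tcp_rot: [-1.566, 0.005, -1.668]
ft_force: [-0.1, 0.1, -1.0]
opening: 0.192
t 15.25 pos [433.1 300.4 100.9] rot [-1.566  0.005 -1.668] F [-0.1  0.1 -1. ] op 0.192
shift [113.3  11.4 201.3] turn [-0.27  8.44 -0.31]
```

```bash
python3 -m crank '[[20,0,40,0,2,0],[42,0,80,0,4,0],[65,0,120,0,6,0],[88,0,160,0,8,0],[112,0,199,-0.3,8.4,-0.3]]' ; python3 -m crank '[[0,0,0,0,0,0]]';python3 -c "
from h import *
grab('wrist','w8');plan(622.5,168.2,0,np.radians(-104))"
```

```text
t: 15.75
eef_pos: [621.3, 168.3, 101.2]
tcp_rot: [-1.572, -0.0, -1.816]
ft_force: [-0.1, 0.7, 0.3]
opening: 0.186
t: 15.85
eef_pos: [624.6, 164.9, 100.5]
tcp_rot: [-1.571, -0.0, -1.82]
ft_force: [-0.9, 0.1, -1.8]
opening: 0.183
t 15.90 pos [622.5 166.2 100.2] rot [-1.573e+00 -1.000e-03 -1.819e+00] F [-0.7  0.4 -1.1] op 0.185
shift [ -2.  100.2  -0.3] turn [ 0.11 -0.22  0.03]
```

View pics/w8.png

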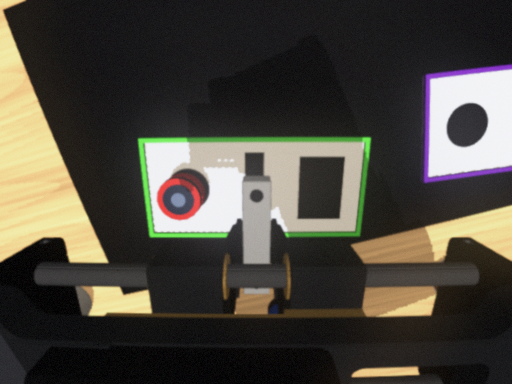

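The bar hovers above the strip (visible at (255,165)), with its front dot at (256,196). Checking how the bar sits in the grip.

```bash
python3 -c "
from h import *
c,p,d=load('w8'); g=cv2.cvtColor(p,cv2.COLOR_BGR2GRAY);P=cloud(c,d); print(P[210,256],P[185,250])
a=np.array([(u,v) for v in range(186,206) for u in range(247,266) if g[v,u]<90]); u=a.mean(0); q=at_z(c,u,151.7)[0]; print(u,q)
e=q[:2]-np.array([622.5,166.2]); ax=np.array([np.cos(np.radians(-14.2)),np.sin(np.radians(-14.2))]); print(e@ax, e@np.array([-ax[1],ax[0]]))
"
```

```text
[645.75042039 160.12540789 153.30456391] [662.02182672 159.73348314 152.69686755]
[256.21621622 195.42342342] [654.41236293 157.77463312 151.7       ]
33.00409657486827 -0.33959441283831865
```

```bash
python3 -m crank '[[-2,30,0,0,-0.2,0],[-2,60,0,0,-0.2,0],[-2,80,0,0,-0.2,0],[-2,90,0,0,-0.2,0],[-2,100,0,0,-0.2,0]]' ; python3 -m crank '[[0,0,0,0,0,0],[0,0,0,0,0,0]]';python3 -c "
from h import *
plan(622.5,168.2,-27,np.radians(-104));s=env.state()['eef_pos']
c,p,d=grab('wrist','w9');g=cv2.cvtColor(p,cv2.COLOR_BGR2GRAY)
a=np.array([(u,v) for v in range(186,206) for u in range(247,266) if g[v,u]<90]); u=a.mean(0); q=at_z(c,u,s[2]+51.5)[0]; print(u,q)
e=q[:2]-s[:2]; ax=np.array([np.cos(np.radians(-14)),np.sin(np.radians(-14))]); print(e@ax, e@np.array([-ax[1],ax[0]]))
"
```

```text
t: 16.4
eef_pos: [622.3, 168.8, -0.0]
tcp_rot: [-1.573, -0.001, -1.815]
ft_force: [0.8, -0.1, 0.1]
opening: 0.186
t: 16.6
eef_pos: [622.4, 169.1, 0.6]
tcp_rot: [-1.572, -0.0, -1.814]
ft_force: [0.1, -0.7, -0.1]
opening: 0.186
t 16.60 pos [6.224e+02 1.691e+02 6.000e-01] rot [-1.572 -0.    -1.814] F [ 0.1 -0.7 -0.1] op 0.186
shift [ 0.8 27.6  0.4] turn [0.09 0.05 0.02]
[256.28571429 195.53968254] [652.25219039 162.11793977  52.10765179]
30.68748083595446 0.47118122623136005
```

View pics/w9.png

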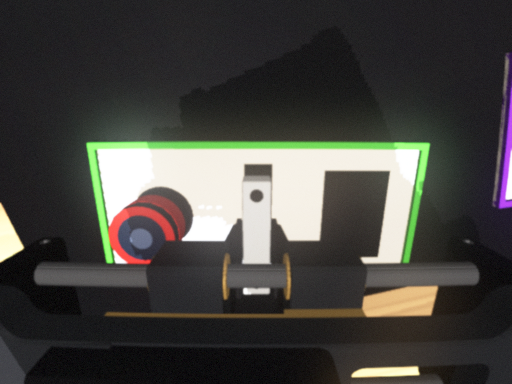

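The bar is centred in the grip (dot 30.7 mm ahead, 31 expected) and aligned with the strip. Lowering.

```bash
python3 -m crank '[[0.8,8,0.4,0,0,0],[0.8,16,0.4,0,0,0],[0.8,24,0.4,0,0,0],[0.8,27,0.4,0,0,0],[0.8,27.5,0.4,0,0,0]]' ; python3 -m crank '[[0,1,0,0,0,0],[0,1.5,0,0,0,0],[0,1.5,0,0,0,0]]';python3 -c "
from h import *
plan(622.5,168.2,-29.5,np.radians(-104))"
```

```text
t: 17.15
eef_pos: [622.4, 168.1, -27.4]
tcp_rot: [-1.573, -0.001, -1.814]
ft_force: [-0.5, -0.3, -0.0]
opening: 0.185
t: 17.45
eef_pos: [622.5, 168.1, -28.8]
tcp_rot: [-1.573, -0.0, -1.814]
ft_force: [0.3, 0.3, -0.3]
opening: 0.187
t 17.45 pos [622.5 168.1 -28.8] rot [-1.573 -0.    -1.814] F [ 0.3  0.3 -0.3] op 0.187
shift [-0.1  0.7 -0. ] turn [0.12 0.04 0.03]
```

```bash
python3 -m crank '[[0,0.5,0,0,0,0],[0,0.8,0,0,0,0],[0,0.8,0,0,0,0]]';python3 -c "
from h import *
plan(622.5,168.2,-29.5,np.radians(-104))"
```

```text
t: 17.75
eef_pos: [622.6, 168.1, -29.4]
tcp_rot: [-1.573, -0.0, -1.814]
ft_force: [0.2, 0.5, 0.5]
opening: 0.188
t 17.75 pos [622.6 168.1 -29.4] rot [-1.573 -0.    -1.814] F [0.2 0.5 0.5] op 0.188
shift [-0.1  0.1 -0.1] turn [0.1  0.04 0.02]
```

```bash
python3 -m crank '[[0,0.5,0,0,0,0],[0,0.5,0,0,0,0],[0,0.5,0,0,0,0]]'; python3 -m crank '[[0,0.3,0,0,0,0],[0,0.3,0,0,0,0],[0,0.3,0,0,0,0]]'
```

```text
t: 18.05
eef_pos: [622.6, 168.1, -29.4]
tcp_rot: [-1.572, -0.0, -1.814]
ft_force: [-1.0, -0.5, 5.6]
opening: 0.188
t: 18.35
eef_pos: [622.6, 168.1, -29.4]
tcp_rot: [-1.572, -0.0, -1.814]
ft_force: [-1.3, -1.6, 6.3]
opening: 0.187
```

Contact at 5.6 N; release.

```bash
python3 -m crank '[[0,0,0,0,0,0],[0,0,0,0,0,0],[0,0,0,0,0,0],[0,0,0,0,0,0]]' 0.42; python3 -m crank '[[0,-10,0,0,0,0],[0,-40,0,0,0,0],[0,-80,0,0,0,0],[0,-120,-20,0,0,0],[0,-160,-40,0,0,0]]' ; python3 -m crank '[[20,0,-40,0,0,0],[20,0,-40,0,0,0],[20,0,-40,0,0,0]]' 0.9;python3 -c "
from h import *
grab('wrist','w10');tops('w10');plan(428,-55,125,np.radians(-71))"
```

```text
t: 18.75
eef_pos: [622.6, 168.1, -29.6]
tcp_rot: [-1.572, -0.0, -1.814]
ft_force: [-0.2, 0.3, 0.3]
opening: 0.413
t: 19.25
eef_pos: [583.5, 177.6, 132.4]
tcp_rot: [-1.572, -0.0, -1.815]
ft_force: [0.4, 1.0, 0.2]
opening: 0.424
t: 19.55
eef_pos: [539.8, 167.9, 133.7]
tcp_rot: [-1.571, 0.001, -1.815]
ft_force: [0.3, 0.6, 0.4]
opening: 0.614
px [239. 113.] zt 24.0 mean [623.9 167.7] rect (623.0 167.9) 18.0x79.1 ang 76.2 circ [623.1 168.3] r 40.3 hue [ 19.  14. 181.]
px [165. 116.] zt 48.8 mean [640.9 243.6] rect (640.5 243.6) 44.9x44.7 ang 17.5 circ [640.6 243.7] r 23.1 hue [110.   95.  151.5]
px [510. 176.] zt 19.2 mean [ 467.6 -152.6] rect (451.7 -151.4) 76.2x6.9 ang 1.1 circ [ 451.7 -154.2] r 38.1 hue [ 10. 165.  87.]
px [440. 204.] zt 23.1 mean [455.8 -55. ] rect (448.9 -48.7) 42.7x46.8 ang 17.4 circ [448.2 -48.9] r 30.8 hue [ 11. 130. 146.]
t 19.60 pos [540.5 168.  133.2] rot [-1.571  0.    -1.815] F [ 0.  -0.1  0.1] op 0.656
shift [243.6   8.1 -55.3] turn [-1.000e-02 -3.299e+01 -2.000e-02]
```

View pics/w10.png

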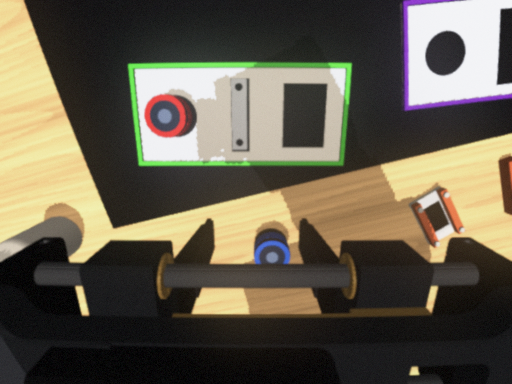

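The bar sits on its strip at (623.0, 167.9), −13.8°. Next, the plate.

```bash
python3 -m crank '[[45,0,-10,0,-7,0],[93,0,-20,0,-14,0],[140,0,-30,0,-21,0],[188,0,-42,0,-28,0],[235,3,-54,0,-33,0]]' ; python3 -m crank '[[8,0,0,0,0,0],[8,0,0,0,0,0]]';python3 -c "
from h import *
plan(433,-55,-33,np.radians(-71));grab('wrist','w11');tops('w11')"
```

```text
t: 20.1
eef_pos: [431.5, -48.8, 130.1]
tcp_rot: [-1.57, -0.0, -1.234]
ft_force: [0.8, -1.0, -0.2]
opening: 0.9
t: 20.3
eef_pos: [435.4, -58.0, 130.1]
tcp_rot: [-1.569, -0.001, -1.238]
ft_force: [0.6, 0.8, 0.3]
opening: 0.9
t 20.30 pos [435.4 -58.  130.1] rot [-1.569e+00 -1.000e-03 -1.238e+00] F [0.6 0.8 0.3] op 0.900
shift [ -3.7 163.1  -1.5] turn [-0.08  0.07  0.03]
px [ 63. 111.] zt 44.7 mean [448.3 169.5] rect (448.0 169.6) 45.1x46.2 ang 9.9 circ [447.7 169.4] r 23.6 hue [114.  69.  86.]
px [255. 183.] zt 22.5 mean [434.8 -55.7] rect (433.6 -55.8) 69.4x45.8 ang 19.3 circ [433.5 -55.4] r 41.3 hue [  9. 124. 151.]
px [342. 191.] zt 19.9 mean [ 459.9 -162. ] rect (458.6 -162.0) 62.5x19.5 ang 6.2 circ [ 458.5 -161.6] r 32.0 hue [  9. 166. 229.]
```

View pics/w11.png

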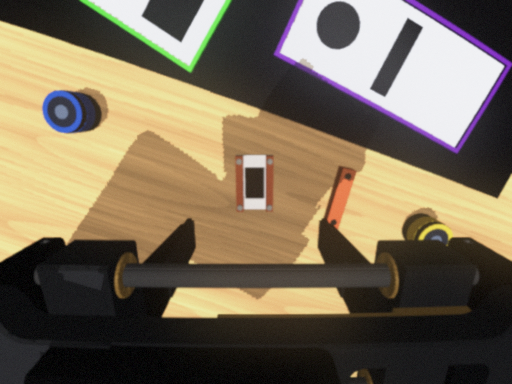

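```bash
python3 -m crank '[[-3,45,-1.5,0,0,0],[-3,90,-1.5,0,0,0],[-3,125,-1.5,0,0,0],[-3,145,-1.5,0,0,0],[-3,153,-1.5,0,0,0]]' ; python3 -c "
from h import *
plan(433,-55.8,-33,np.radians(-70.8))"
```

```text
t: 20.85
eef_pos: [433.2, -53.1, -25.1]
tcp_rot: [-1.572, 0.002, -1.236]
ft_force: [-0.7, 0.6, -0.5]
opening: 0.9
t 20.85 pos [433.2 -53.1 -25.1] rot [-1.572  0.002 -1.236] F [-0.7  0.6 -0.5] op 0.900
shift [ 2.5  7.9 -1.1] turn [ 0.06 -0.01 -0.09]
```

```bash
python3 -m crank '[[2.5,3,-1,0,0,0],[2.5,6,-1,0,0,0],[2.5,8,-1,0,0,0],[2.5,8,-1,0,0,0]]' ; python3 -c "
from h import *
plan(433,-55.8,-33,np.radians(-70.8))"; python3 -m crank '[[0,0,0,0,0,0],[0,0,0,0,0,0],[0,0,0,0,0,0],[0,0,0,0,0,0],[0,0,0,0,0,0]]' 0;python3 -m crank '[[0,0,0,0,0,0],[0,0,0,0,0,0],[0,0,0,0,0,0],[0,0,0,0,0,0]]'
```

```text
t: 21.25
eef_pos: [433.5, -55.8, -32.6]
tcp_rot: [-1.571, 0.001, -1.236]
ft_force: [1.2, -0.1, -0.4]
opening: 0.9
t 21.25 pos [433.5 -55.8 -32.6] rot [-1.571e+00  1.000e-03 -1.236e+00] F [ 1.2 -0.1 -0.4] op 0.900
shift [-0.1  0.4 -0.4] turn [ 0.01 -0.02 -0.05]
t: 21.75
eef_pos: [433.5, -55.8, -32.5]
tcp_rot: [-1.571, 0.001, -1.236]
ft_force: [0.1, -1.0, 0.5]
opening: 0.537
t: 22.15
eef_pos: [433.5, -55.8, -32.5]
tcp_rot: [-1.571, 0.001, -1.236]
ft_force: [-0.4, 0.7, 0.6]
opening: 0.48
```

Gripped at 0.48 (46 mm). Lift and carry to the green rectangle.

```bash
python3 -m crank '[[0,-10,0,0,0,0],[0,-40,0,0,0,0],[0,-80,0,0,0,0],[0,-120,0,0,0,0],[0,-130,0,0,0,0]]' ; python3 -c "
from h import *
plan(603.6,92.5,90,np.radians(-104))"
```

```text
t: 22.65
eef_pos: [434.8, -56.2, 101.4]
tcp_rot: [-1.566, -0.002, -1.236]
ft_force: [0.2, -1.1, -1.5]
opening: 0.483
t 22.65 pos [434.8 -56.2 101.4] rot [-1.566 -0.002 -1.236] F [ 0.2 -1.1 -1.5] op 0.483
shift [-84.9  12.2 208.3] turn [-0.29 33.19  0.06]
```

```bash
python3 -m crank '[[-17,0,42,0,7,0],[-34,0,84,0,14,0],[-51,0,126,0,21,0],[-68,0,168,0,28,0],[-85,0,208,0,33,0]]' ; python3 -m crank '[[0,0,0,0,0,0],[0,0,0,0,0,0]]';python3 -c "
from h import *
plan(603.6,92.5,0,np.radians(-104))"
```

```text
t: 23.15
eef_pos: [604.1, 94.0, 101.8]
tcp_rot: [-1.566, 0.0, -1.816]
ft_force: [0.3, -0.5, -0.5]
opening: 0.486
t: 23.35
eef_pos: [603.5, 94.6, 100.9]
tcp_rot: [-1.568, -0.0, -1.815]
ft_force: [-0.5, 0.3, -0.9]
opening: 0.477
t 23.35 pos [603.5  94.6 100.9] rot [-1.568 -0.    -1.815] F [-0.5  0.3 -0.9] op 0.477
shift [  2.  100.9   0.3] turn [-0.15  0.03  0.02]
```

```bash
python3 -m crank '[[2,30,0,0,0,0],[2,60,0,0,0,0],[2,80,0,0,0,0],[2,92,0,0,0,0],[2,100,0,0,0,0]]' ; python3 -m crank '[[0,0,0,0,0,0],[0,0,0,0,0,0]]';python3 -c "
from h import *
plan(603.6,92.5,-27,np.radians(-104));c,p,d=grab('wrist','w12');P=cloud(c,d);s=env.state()['eef_pos']
z=s[2]+52.5; R=proj(c,[[s[0]+np.cos(np.radians(-14))*35*a-np.sin(np.radians(-14))*23*b,s[1]+np.sin(np.radians(-14))*35*a+np.cos(np.radians(-14))*23*b,z] for a,b in((1,1),(1,-1),(.2,-1),(.2,1))])
o=cv2.resize(p,None,fx=1.5,fy=1.5);cv2.polylines(o,[(R*1.5).astype(int)],True,(0,255,0),1);cv2.imwrite('pics/w12o.png',o)"
```

```text
t: 23.85
eef_pos: [602.6, 91.9, 0.3]
tcp_rot: [-1.569, -0.001, -1.815]
ft_force: [0.4, 0.1, -0.9]
opening: 0.476
t: 24.05
eef_pos: [602.8, 91.6, 1.0]
tcp_rot: [-1.569, -0.001, -1.815]
ft_force: [0.1, 0.4, -0.6]
opening: 0.484
t 24.05 pos [602.8  91.6   1. ] rot [-1.569e+00 -1.000e-03 -1.815e+00] F [ 0.1  0.4 -0.6] op 0.484
shift [-1.1 28.   0.5] turn [-0.13  0.01  0.03]
```

View pics/w12o.png

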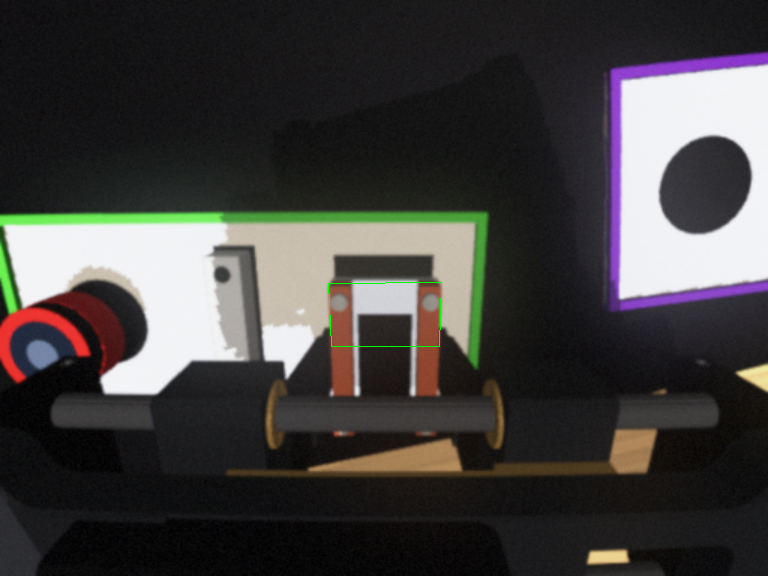

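Plate is level and square to the rectangle, within about 1 mm along its length. Lowering.

```bash
python3 -m crank '[[-1.1,8,0,0,0,0],[-1.1,16,0,0,0,0],[-1.1,24,0,0,0,0],[-1.1,27,0,0,0,0],[-1.1,28,0,0,0,0]]' ; python3 -m crank '[[0,1,0,0,0,0],[0,1.2,0,0,0,0],[0,1.2,0,0,0,0]]';python3 -c "
from h import *
plan(603.1,92.6,-28.5,np.radians(-104))"
```

```text
t: 24.6
eef_pos: [603.0, 92.8, -27.6]
tcp_rot: [-1.569, -0.001, -1.815]
ft_force: [0.2, -0.4, -0.7]
opening: 0.478
t: 24.9
eef_pos: [603.2, 92.8, -28.5]
tcp_rot: [-1.569, -0.001, -1.815]
ft_force: [-0.7, -0.3, 1.4]
opening: 0.48
t 24.90 pos [603.2  92.8 -28.5] rot [-1.569e+00 -1.000e-03 -1.815e+00] F [-0.7 -0.3  1.4] op 0.480
shift [ 0.2  0.  -0. ] turn [-0.12  0.02  0.03]
```

```bash
python3 -m crank '[[0,0.6,0,0,0,0],[0,0.6,0,0,0,0],[0,0.6,0,0,0,0]]';  python3 -m crank '[[0,0,0,0,0,0],[0,0,0,0,0,0],[0,0,0,0,0,0],[0,0,0,0,0,0]]' 0.68; python3 -m crank '[[0,-10,0,0,0,0],[0,-40,0,0,0,0],[0,-80,0,0,0,0],[0,-120,-20,0,0,0],[0,-160,-60,0,0,0]]' ; python3 -m crank '[[0,0,-20,0,0,0],[0,0,-20,0,0,0]]' ;python3 -c "
from h import *
grab('wrist','w13');tops('w13');plan(452,-295,125,np.radians(-90))"
```

```text
t: 25.2
eef_pos: [603.2, 92.8, -28.5]
tcp_rot: [-1.568, -0.001, -1.815]
ft_force: [-2.6, 0.3, 6.1]
opening: 0.48
t: 25.6
eef_pos: [603.2, 92.8, -28.6]
tcp_rot: [-1.568, -0.001, -1.815]
ft_force: [-0.1, -0.2, 0.1]
opening: 0.677
t: 26.1
eef_pos: [549.8, 106.1, 128.9]
tcp_rot: [-1.566, 0.0, -1.816]
ft_force: [-0.2, 0.8, -0.5]
opening: 0.681
t: 26.3
eef_pos: [529.0, 111.5, 130.9]
tcp_rot: [-1.564, 0.001, -1.815]
ft_force: [0.2, 0.2, 0.1]
opening: 0.682
px [189. 117.] zt 24.0 mean [624.  167.5] rect (623.2 167.7) 18.7x78.1 ang 76.3 circ [623.  167.4] r 39.8 hue [110.   3. 237.]
px [257. 119.] zt 25.9 mean [603.2  92.5] rect (602.3 93.0) 46.1x68.7 ang 76.0 circ [602.4  93.2] r 41.2 hue [ 13.  34. 159.]
px [112. 119.] zt 48.7 mean [641.2 243.1] rect (640.7 243.0) 45.0x45.1 ang 67.5 circ [641.1 243.1] r 23.3 hue [113.  94. 119.]
px [478. 188.] zt 20.1 mean [ 454.2 -162.3] rect (452.0 -162.0) 79.1x20.4 ang 7.7 circ [ 451.9 -163.2] r 40.2 hue [  9. 167. 231.]
t 26.35 pos [530.3 111.2 130.1] rot [-1.565e+00  1.000e-03 -1.815e+00] F [ 1.  -1.   0.8] op 0.677
shift [413.    4.9  22.2] turn [ -0.36 -13.99   0.  ]
```

View pics/w13.png

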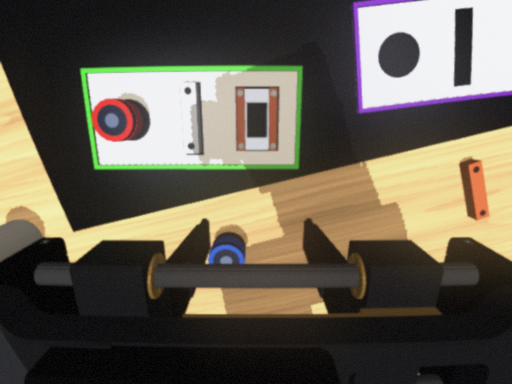

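The plate is at about (602.7, 92.9), −14.0° (target 603.6, 92.5). Green kit done. Now to the yellow lens.

```bash
python3 -m crank '[[45,0,0,0,-3,0],[93,0,0,0,-6,0],[140,0,0,0,-9,0],[188,0,2,0,-12,0],[235,0,4,0,-14,0]]' 0.75; python3 -c "
from h import *
plan(440,-286,130,np.radians(-90))"
```

```text
t: 26.85
eef_pos: [477.4, -120.2, 129.5]
tcp_rot: [-1.565, -0.001, -1.569]
ft_force: [1.3, 0.2, 0.2]
opening: 0.751
t 26.85 pos [ 477.4 -120.2  129.5] rot [-1.565e+00 -1.000e-03 -1.569e+00] F [1.3 0.2 0.2] op 0.751
shift [165.7  -0.6 -37.7] turn [-0.33  0.12  0.04]
```

```bash
python3 -m crank '[[45,0,-9,0,0,0],[93,0,-20,0,0,0],[140,0,-30,0,0,0],[166,0,-38,0,0,0],[166,0,-38,0,0,0]]'; python3 -m crank '[[0,0,0,0,0,0]]'; python3 -c "
from h import *
grab('wrist','w14');tops('w14');plan(445,-286,-30,np.radians(-90))"
```

```text
t: 27.35
eef_pos: [439.2, -290.2, 128.6]
tcp_rot: [-1.566, -0.001, -1.573]
ft_force: [0.7, -0.3, 0.5]
opening: 0.75
t: 27.45
eef_pos: [439.2, -290.7, 127.9]
tcp_rot: [-1.566, 0.0, -1.574]
ft_force: [0.5, 0.5, -0.5]
opening: 0.749
px [412.  78.] zt 21.1 mean [ 560.5 -466. ] rect (558.2 -465.8) 98.3x99.5 ang 1.7 circ [ 558.4 -465.7] r 50.3 hue [ 95. 139. 240.]
px [154. 175.] zt 19.8 mean [ 450.7 -165.7] rect (450.0 -165.8) 78.7x19.4 ang 6.9 circ [ 450.1 -165.8] r 40.0 hue [  9. 172. 152.]
px [256. 183.] zt 44.8 mean [ 445.4 -290.2] rect (445.3 -290.1) 45.1x44.0 ang 89.7 circ [ 445.  -290.1] r 22.8 hue [ 20.  150.5 108. ]
px [331. 203.] zt 44.9 mean [ 421.8 -376.9] rect (423.9 -377.2) 44.7x31.4 ang 89.6 circ [ 417.4 -377.1] r 22.6 hue [ 86.  53. 117.]
t 27.50 pos [ 439.3 -290.6  127.9] rot [-1.566 -0.    -1.574] F [ 0.2 -0.4  0.1] op 0.751
shift [ -4.6 157.9   4.9] turn [-0.26 -0.17  0.  ]
```

View pics/w14.png

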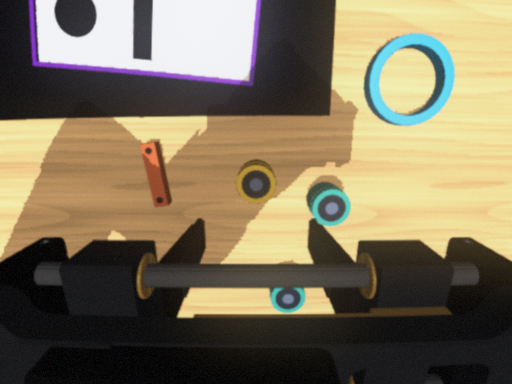

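Yellow lens at (444.6, −290.3), with turquoise look-alikes at (331,205) and (288,297) left alone. The path down is clear with opening 0.75.

```bash
python3 -m crank '[[0,45,5.5,0,0,0],[0,90,5.5,0,0,0],[0,125,5.5,0,0,0],[0,145,5.5,0,0,0],[0,150,5.5,0,0,0]]'; python3 -c "
from h import *
plan(444.6,-290.3,-30,np.radians(-90))"
```

```text
t: 28.0
eef_pos: [445.2, -289.0, -24.2]
tcp_rot: [-1.569, 0.002, -1.572]
ft_force: [-0.9, 0.4, -0.1]
opening: 0.751
t 28.00 pos [ 445.2 -289.   -24.2] rot [-1.569  0.002 -1.572] F [-0.9  0.4 -0.1] op 0.751
shift [ 1.3  5.7 -0.6] turn [-0.09 -0.09 -0.14]
```

```bash
python3 -m crank '[[1.3,3,-0.6,0,0,0],[1.3,6,-0.6,0,0,0],[1.3,6,-0.6,0,0,0]]'; python3 -m crank '[[0,0,0,0,0,0],[0,0,0,0,0,0],[0,0,0,0,0,0],[0,0,0,0,0,0],[0,0,0,0,0,0]]' 0;python3 -m crank '[[0,0,0,0,0,0],[0,0,0,0,0,0]]';python3 -m crank '[[0,-10,0,0,0,0],[0,-40,0,0,0,0],[0,-80,0,0,0,0],[0,-130,0,0,0,0],[0,-160,0,0,0,0]]'
```

```text
t: 28.3
eef_pos: [445.0, -290.4, -29.6]
tcp_rot: [-1.568, 0.002, -1.572]
ft_force: [-0.2, -0.0, -0.5]
opening: 0.749
t: 28.8
eef_pos: [445.1, -290.5, -29.4]
tcp_rot: [-1.568, 0.002, -1.572]
ft_force: [-0.1, 1.3, 4.2]
opening: 0.477
t: 29.0
eef_pos: [445.1, -290.5, -29.3]
tcp_rot: [-1.568, 0.001, -1.572]
ft_force: [-0.1, -0.1, 2.1]
opening: 0.477
t: 29.5
eef_pos: [445.0, -291.0, 134.4]
tcp_rot: [-1.566, -0.001, -1.572]
ft_force: [0.7, -0.6, -1.2]
opening: 0.478
```

Held. Moving to view the purple tray (centre ≈ (628,−162)).

```bash
python3 -m crank '[[-30,0,30,0,0,0],[-60,0,60,0,0,0],[-90,0,90,0,0,0],[-120,0,120,0,0,0],[-120,0,120,0,0,0]]'; python3 -m crank '[[0,0,0,0,0,0]]'; python3 -c "
from h import *
grab('wrist','w15');plan(636,-85,10,np.radians(-90))"
```

```text
t: 30.0
eef_pos: [567.5, -167.9, 135.4]
tcp_rot: [-1.565, -0.0, -1.568]
ft_force: [0.6, 0.2, -1.1]
opening: 0.479
t: 30.1
eef_pos: [567.5, -167.2, 135.6]
tcp_rot: [-1.565, -0.0, -1.567]
ft_force: [-0.4, -1.2, -1.2]
opening: 0.475
t 30.15 pos [ 567.4 -167.3  135.7] rot [-1.565 -0.    -1.567] F [-0.1  0.7 -1.7] op 0.473
shift [-82.1 126.1  68.1] turn [-0.33  0.2   0.  ]
```

View pics/w15.png

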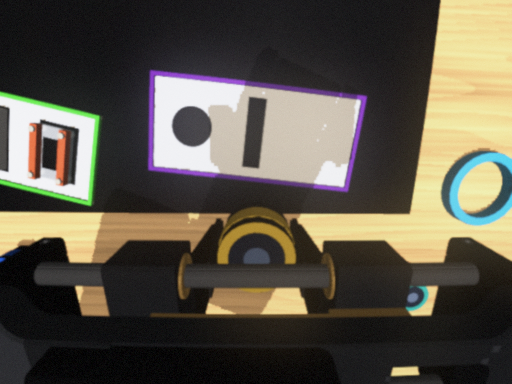

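```bash
python3 -c "
from h import *
c,p,d=load('w15');P=cloud(c,d);print(P[150,300])
o=outlines('w15',[(157,78),(358,102),(344,182),(157,165)],thr=100)
pts=at_z(c,[(150,71),(366,96),(348,191),(149,169)],8); print(pts.round(1),pts.mean(0))
c,p,d=load('top0'); pass
"
```

```text
[ 606.21132169 -222.21148932    5.27020438]
px [254. 132.] mean [ 627.9 -163.5] rect (626.7 -163.3) 20.6x84.8 ang 83.78 pca 173.77
px [191. 126.] mean [635.6 -85.7] rect (635.5 -85.5) 46.0x45.9 ang 43.28 pca 77.65
[[ 699.4  -40.8    8. ]
 [ 672.1 -299.     8. ]
 [ 553.3 -287.7    8. ]
 [ 581.9  -28.5    8. ]] [ 626.66236663 -163.99412132    8.        ]
```

Purple tray: disc (635.7, −85.7), strip (627.5, −163.3), yaw −6.1°.

```bash
python3 -m crank '[[-30,20,25,0,0,0],[-65,60,55,0,0,0],[-82,90,68,0,0,0],[-82,120,68,0,0,0],[-82,130,68,0,0,0]]'; python3 -c "
from h import *
plan(635.7,-85.7,-24,np.radians(-90))"
```

```text
t: 30.65
eef_pos: [634.0, -85.1, 3.2]
tcp_rot: [-1.57, 0.001, -1.567]
ft_force: [-1.3, 0.2, -0.5]
opening: 0.476
t 30.65 pos [634.  -85.1   3.2] rot [-1.570e+00  1.000e-03 -1.567e+00] F [-1.3  0.2 -0.5] op 0.476
shift [ 0.6 27.2  1.6] turn [-0.07  0.2  -0.06]
```

```bash
python3 -m crank '[[0.6,8,1.6,0,0,0],[0.6,16,1.6,0,0,0],[0.6,23,1.6,0,0,0],[0.6,26,1.6,0,0,0],[0.6,27,1.6,0,0,0]]'; python3 -c "
from h import *
plan(635.7,-85.7,-25.3,np.radians(-90))"
```

```text
t: 31.15
eef_pos: [635.8, -86.0, -23.5]
tcp_rot: [-1.569, 0.001, -1.568]
ft_force: [0.8, -0.1, -0.6]
opening: 0.477
t 31.15 pos [635.8 -86.  -23.5] rot [-1.569e+00  1.000e-03 -1.568e+00] F [ 0.8 -0.1 -0.6] op 0.477
shift [-0.3  1.8 -0.1] turn [-0.1   0.18 -0.05]
```

```bash
python3 -m crank '[[-0.3,0.7,0,0,0,0],[-0.3,1.4,0,0,0,0],[-0.3,1.4,0,0,0,0]]'; python3 -m crank '[[0,0.5,0,0,0,0],[0,0.5,0,0,0,0],[0,0.5,0,0,0,0]]'; python3 -m crank '[[0,0.4,0,0,0,0],[0,0.4,0,0,0,0]]'
```

```text
t: 31.45
eef_pos: [635.9, -85.7, -24.6]
tcp_rot: [-1.569, 0.001, -1.568]
ft_force: [1.1, -0.5, -0.5]
opening: 0.474
t: 31.75
eef_pos: [635.9, -85.6, -25.1]
tcp_rot: [-1.569, 0.001, -1.568]
ft_force: [0.1, 0.4, -1.2]
opening: 0.478
t: 31.95
eef_pos: [636.0, -85.6, -25.3]
tcp_rot: [-1.569, 0.001, -1.568]
ft_force: [-0.8, 0.8, 0.1]
opening: 0.479
```

```bash
python3 -m crank '[[0,0.5,0,0,0,0],[0,0.5,0,0,0,0]]'; python3 -m crank '[[0,0.2,0,0,0,0],[0,0.2,0,0,0,0]]'
```

```text
t: 32.15
eef_pos: [636.0, -85.6, -25.3]
tcp_rot: [-1.568, 0.001, -1.568]
ft_force: [-2.7, 0.7, 6.1]
opening: 0.478
t: 32.35
eef_pos: [636.0, -85.7, -25.3]
tcp_rot: [-1.568, 0.001, -1.568]
ft_force: [-2.3, 1.6, 5.1]
opening: 0.479
```

Contact at 6 N; release and head to the copper bar.

```bash
python3 -m crank '[[0,0,0,0,0,0],[0,0,0,0,0,0],[0,0,0,0,0,0],[0,0,0,0,0,0]]' 0.72; python3 -m crank '[[0,-10,0,0,0,0],[0,-40,0,0,0,0],[0,-80,0,0,0,0],[15,-120,-30,0,0,0],[40,-155,-70,0,0,0]]' ;python3 -c "
from h import *
grab('wrist','w16');tops('w16');plan(442,-165,125,np.radians(-83.4))"
```

```text
t: 32.75
eef_pos: [636.0, -85.7, -25.4]
tcp_rot: [-1.568, 0.001, -1.568]
ft_force: [-0.1, 0.6, -1.0]
opening: 0.707
t: 33.25
eef_pos: [573.2, -121.1, 125.3]
tcp_rot: [-1.566, -0.0, -1.566]
ft_force: [0.6, -1.0, 1.0]
opening: 0.721
px [ 17. 142.] zt 23.7 mean [624.4 165.5] rect (622.9 164.8) 21.2x80.1 ang 76.9 circ [622.9 165.5] r 40.6 hue [ 30.   2. 237.]
px [223. 133.] zt 48.9 mean [635.5 -85.8] rect (635.3 -85.5) 44.3x44.2 ang 44.5 circ [635.4 -85.9] r 22.8 hue [ 21.  83. 118.]
px [ 77. 158.] zt 25.8 mean [605.   91.9] rect (603.1 92.1) 48.5x71.5 ang 75.6 circ [603.2  92.6] r 42.1 hue [  8.  62. 168.]
px [496. 190.] zt 20.9 mean [ 567.1 -425.6] rect (568.3 -426.1) 24.5x67.1 ang 84.0 circ [ 568.  -428.9] r 33.9 hue [ 96. 139. 191.]
t 33.30 pos [ 570.  -124.   129.5] rot [-1.564 -0.002 -1.567] F [ 2.7 -3.6  4.5] op 0.722
shift [  40.5    3.7 -128.2] turn [-0.38 -6.4   0.13]
```

View pics/w16.png

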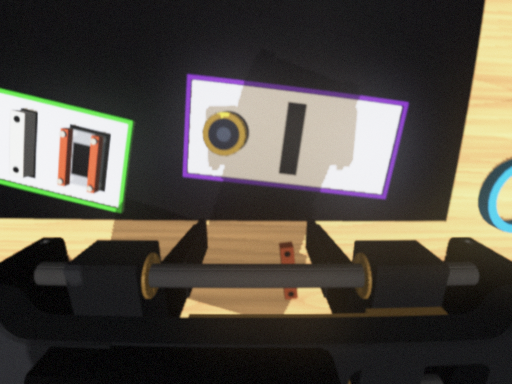

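The yellow lens is at (635.4, −85.8), on its disc. Next, the copper bar.

```bash
python3 -m crank '[[14,0,-43,0,-2,0],[28,0,-86,0,-4,0],[40,0,-120,0,-6.4,0],[40,0,-135,0,-6.4,0],[40,0,-135,0,-6.4,0]]'; python3 -m crank '[[0,0,0,0,0,0]]' ;python3 -c "
from h import *
c,p,d=grab('wrist','w17');tops('w17');plan(449.5,-165.5,-33,np.radians(-83.2))
cv2.imwrite('pics/w17c.png',cv2.resize(p[100:220,180:340],None,fx=4,fy=4))"
```

```text
t: 33.8
eef_pos: [433.7, -164.7, 129.5]
tcp_rot: [-1.564, -0.003, -1.457]
ft_force: [0.3, -0.4, 0.1]
opening: 0.72
t: 33.9
eef_pos: [434.5, -165.0, 130.1]
tcp_rot: [-1.563, -0.004, -1.458]
ft_force: [0.5, 0.8, -0.2]
opening: 0.721
px [37. 21.] zt 25.7 mean [590.1  92.3] rect (593.6 93.8) 50.2x52.6 ang 75.1 circ [593.3  92.7] r 35.4 hue [  8. 116. 111.]
px [198.   2.] zt 47.3 mean [614.6 -87.8] rect (613.9 -87.7) 5.3x27.3 ang 5.7 circ [616.5 -87.5] r 13.6 hue [ 23. 102. 106.]
px [491. 114.] zt 21.0 mean [ 550.3 -435.4] rect (549.1 -438.8) 97.6x46.8 ang 19.5 circ [ 556.  -458.5] r 48.9 hue [ 95. 155. 237.]
px [  2. 148.] zt 25.5 mean [445.9 148.3] rect (446.5 147.2) 6.5x29.8 ang 82.6 circ [447.  150.5] r 14.9 hue [112. 147.  48.]
px [258. 170.] zt 20.0 mean [ 451.  -165.3] rect (450.2 -165.0) 79.1x17.7 ang 6.9 circ [ 450.2 -165. ] r 40.3 hue [  9. 168. 156.]
px [429. 210.] zt 44.4 mean [ 430.9 -373.4] rect (432.2 -373.8) 12.6x41.5 ang 6.0 circ [ 426.  -374.4] r 20.8 hue [63. 55. 88.]
t 33.95 pos [ 434.5 -164.9  130. ] rot [-1.563 -0.004 -1.457] F [-0.6 -0.8  0.2] op 0.721
shift [  1.7 163.2  13.5] turn [-0.45 -0.31  0.21]
```

View pics/w17c.png

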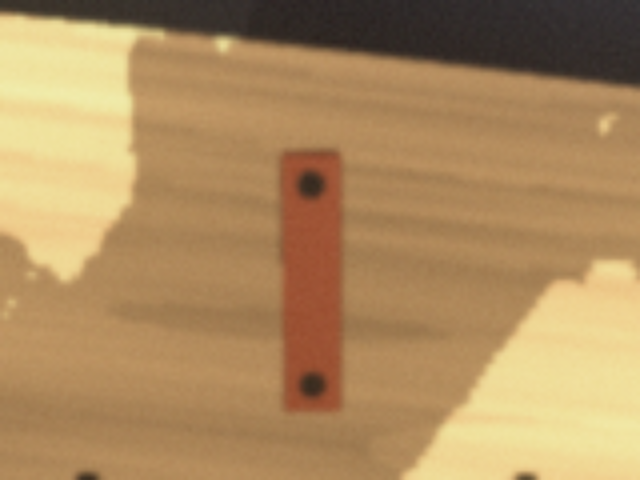

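```bash
python3 -c "
from h import *
c,p,d=load('w17'); D=at_z(c,[(257.6,145.9),(257.9,195.9)],18); e=D[0]-D[1]; m=D.mean(0); print(m,np.hypot(*e[:2]),np.degrees(np.arctan2(e[1],e[0])))
plan(m[0],m[1],-28,np.radians(-83.2))"; python3 -m crank '[[1.7,45,13.5,-0.4,-0.3,0],[1.7,90,13.5,-0.4,-0.3,0],[1.7,125,13.5,-0.4,-0.3,0],[1.7,145,13.5,-0.4,-0.3,0],[1.7,155,13.5,-0.4,-0.3,0]]';python3 -c "
from h import *
plan(449.3,-165.1,-33,np.radians(-83.3))"
```

```text
[ 449.22100893 -165.19794709   18.        ] 62.13267318310349 6.845484388432181
t 33.95 pos [ 434.5 -164.9  130. ] rot [-1.563 -0.004 -1.457] F [-0.6 -0.8  0.2] op 0.721
shift [  1.4 158.2  13.3] turn [-0.45 -0.31  0.21]
t: 34.45
eef_pos: [449.6, -164.9, -26.9]
tcp_rot: [-1.572, -0.002, -1.451]
ft_force: [0.1, 0.8, 0.1]
opening: 0.721
t 34.45 pos [ 449.6 -164.9  -26.9] rot [-1.572 -0.002 -1.451] F [0.1 0.8 0.1] op 0.721
shift [ 0.2  6.1 -0.3] turn [0.07 0.14 0.12]
```

```bash
python3 -m crank '[[0.2,3,-0.3,0,0,0],[0.2,6,-0.3,0,0,0],[0.2,6,-0.3,0,0,0]]';python3 -m crank '[[0,0,0,0,0,0],[0,0,0,0,0,0],[0,0,0,0,0,0],[0,0,0,0,0,0],[0,0,0,0,0,0]]' 0;python3 -m crank '[[0,0,0,0,0,0],[0,0,0,0,0,0],[0,0,0,0,0,0],[0,0,0,0,0,0]]';python3 -m crank '[[0,-10,0,0,0,0],[0,-40,0,0,0,0],[0,-80,0,0,0,0],[0,-120,0,0,0,0],[0,-130,0,0,0,0]]'; python3 -c "
from h import *
plan(627.5,-163.3,80,np.radians(-96.1))"
```

```text
t: 34.75
eef_pos: [449.8, -165.2, -32.4]
tcp_rot: [-1.571, -0.003, -1.451]
ft_force: [-0.2, 0.6, 1.3]
opening: 0.716
t: 35.25
eef_pos: [449.8, -165.3, -32.3]
tcp_rot: [-1.571, -0.003, -1.451]
ft_force: [0.7, 0.2, -0.3]
opening: 0.353
t: 35.65
eef_pos: [449.8, -165.3, -32.3]
tcp_rot: [-1.571, -0.003, -1.451]
ft_force: [-1.1, 0.3, 0.1]
opening: 0.185
t: 36.15
eef_pos: [451.0, -165.4, 101.7]
tcp_rot: [-1.566, -0.006, -1.451]
ft_force: [0.6, -0.4, -2.2]
opening: 0.188
t 36.15 pos [ 451.  -165.4  101.7] rot [-1.566 -0.006 -1.451] F [ 0.6 -0.4 -2.2] op 0.188
shift [ 18.8  22.6 175.4] turn [-0.29 12.96  0.32]
```

```bash
python3 -m crank '[[4,0,40,0,3,0],[8,0,80,0,6,0],[13,0,120,0,9,0],[18,0,155,-0.3,12,0.3],[19,10,175,-0.3,13,0.3]]';python3 -m crank '[[0,0,0,0,0,0],[0,0,0,0,0,0]]'; python3 -c "
from h import *
plan(627.7,-163.3,0,np.radians(-96.1))"
```

```text
t: 36.65
eef_pos: [629.6, -163.5, 92.6]
tcp_rot: [-1.569, -0.0, -1.68]
ft_force: [-1.2, -0.5, -1.3]
opening: 0.185
t: 36.85
eef_pos: [628.7, -163.1, 91.6]
tcp_rot: [-1.572, -0.0, -1.679]
ft_force: [-0.4, 0.1, -1.0]
opening: 0.186
t 36.85 pos [ 628.7 -163.1   91.6] rot [-1.572 -0.    -1.679] F [-0.4  0.1 -1. ] op 0.186
shift [ 0.3 91.6 -0.9] turn [ 0.04 -0.08  0.  ]
```

```bash
python3 -m crank '[[0.3,30,-0.9,0,0,0],[0.3,60,-0.9,0,0,0],[0.3,80,-0.9,0,0,0],[0.3,88,-0.9,0,0,0],[0.3,92,-0.9,0,0,0]]';python3 -m crank '[[0,0,0,0,0,0],[0,0,0,0,0,0]]'; python3 -c "
from h import *
plan(627.7,-163.3,-26.5,np.radians(-96.1));s=env.state()['eef_pos']
c,p,d=grab('wrist','w18');g=cv2.cvtColor(p,cv2.COLOR_BGR2GRAY)
cv2.imwrite('pics/w18c.png',cv2.resize(p[140:300,150:360],None,fx=3.5,fy=3.5))
a=np.array([(u,v) for v in range(186,206) for u in range(247,266) if g[v,u]<40]); u=a.mean(0); q=at_z(c,u,s[2]+50.3)[0]; print(len(a),u,q)
e=q[:2]-s[:2]; t=np.radians(-6.1);ax=np.array([np.cos(t),np.sin(t)]); print(e@ax, e@np.array([-ax[1],ax[0]]))"
```

```text
t: 37.35
eef_pos: [627.0, -163.5, -0.4]
tcp_rot: [-1.572, 0.0, -1.679]
ft_force: [-0.1, -0.7, -1.9]
opening: 0.188
t: 37.55
eef_pos: [627.2, -163.7, 0.7]
tcp_rot: [-1.571, -0.0, -1.679]
ft_force: [0.5, -0.4, -1.9]
opening: 0.188
t 37.55 pos [ 627.2 -163.7    0.7] rot [-1.571 -0.    -1.679] F [ 0.5 -0.4 -1.9] op 0.188
shift [-0.5 27.2  0.4] turn [ 0.01 -0.09  0.01]<string>:6: RuntimeWarning: Mean of empty slice.
  ret = ret.dtype.type(ret / rcount)
Traceback (most recent call last):
  File "h.py", line 10, in at_z
    d=ray(c,uv)@c["pose"][:3,:3].T; o=c["pose"][:3,3]
      ~~~^^^^^^
  File "h.py", line 7, in ray
    u=cv2.undistortPoints(np.array(uv,float).reshape(-1,1,2),K(c),c["dist"]).reshape(-1,2)
                          ~~~~~~~~~~~~~~~~~~~~~~~~~~^^^^^^^^
ValueError: cannot reshape array of size 1 into shape (1,2)
```

View pics/w18c.png

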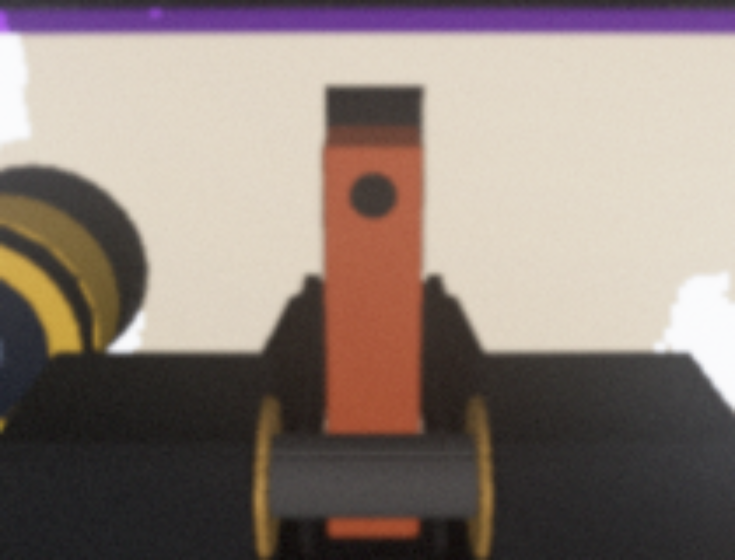

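The bar is aligned over its strip, and its dot matches the aluminium bar's position in the grip. Lowering.

```bash
python3 -m crank '[[-0.5,8,0.4,0,0,0],[-0.5,16,0.4,0,0,0],[-0.5,23,0.4,0,0,0],[-0.5,26,0.4,0,0,0],[-0.5,27,0.4,0,0,0]]';python3 -m crank '[[0,0.7,0,0,0,0],[0,1,0,0,0,0],[0,1,0,0,0,0]]'; python3 -m crank '[[0,0.6,0,0,0,0],[0,0.6,0,0,0,0]]'
```

```text
t: 38.1
eef_pos: [627.5, -163.2, -27.0]
tcp_rot: [-1.572, -0.0, -1.679]
ft_force: [0.6, -0.0, -2.1]
opening: 0.189
t: 38.4
eef_pos: [627.6, -163.2, -27.9]
tcp_rot: [-1.572, -0.0, -1.679]
ft_force: [0.4, 0.4, -1.8]
opening: 0.188
t: 38.6
eef_pos: [627.7, -163.2, -28.2]
tcp_rot: [-1.571, -0.0, -1.679]
ft_force: [-0.5, 0.0, -0.5]
opening: 0.19
```

```bash
python3 -m crank '[[0,0.6,0,0,0,0],[0,0.6,0,0,0,0]]'; python3 -m crank '[[0,0.2,0,0,0,0],[0,0.2,0,0,0,0]]'
```

```text
t: 38.8
eef_pos: [627.8, -163.2, -28.2]
tcp_rot: [-1.571, -0.0, -1.679]
ft_force: [-2.4, 1.1, 4.5]
opening: 0.187
t: 39.0
eef_pos: [627.8, -163.2, -28.2]
tcp_rot: [-1.571, -0.0, -1.679]
ft_force: [-2.2, 0.7, 3.2]
opening: 0.186
```

Contact; release, lift, and check both trays.

```bash
python3 -m crank '[[0,0,0,0,0,0],[0,0,0,0,0,0],[0,0,0,0,0,0],[0,0,0,0,0,0]]' 0.42; python3 -m crank '[[0,-10,0,0,0,0],[0,-40,0,0,0,0],[0,-80,0,0,0,0],[-30,-120,-30,0,0,0],[-70,-165,-60,0,0,0]]'; python3 -m crank '[[-25,-30,-20,0,0,0],[-55,-60,-30,0,0,0],[-85,-90,-40,0,0,0],[-85,-90,-40,0,0,0]]'; python3 -c "
from h import *
print(env.state()['eef_pos']);c,p,d=grab('wrist','w19');tops('w19'); grab('side','s3')
cv2.imwrite('pics/w19b.png',cv2.resize(p,None,fx=1.5,fy=1.5,interpolation=2))"
```

```text
t: 39.4
eef_pos: [627.8, -163.3, -28.3]
tcp_rot: [-1.571, -0.0, -1.679]
ft_force: [0.1, -0.0, 0.4]
opening: 0.41
t: 39.9
eef_pos: [584.9, -103.2, 121.4]
tcp_rot: [-1.57, -0.0, -1.68]
ft_force: [1.4, -0.2, 0.8]
opening: 0.422
t: 40.3
eef_pos: [555.0, -11.7, 216.1]
tcp_rot: [-1.563, -0.0, -1.678]
ft_force: [-0.1, -1.0, -0.4]
opening: 0.419
[554.98094913 -11.74390048 216.1191305 ]
px [354. 111.] zt 24.2 mean [ 628.2 -161.9] rect (627.5 -161.8) 19.2x78.7 ang 84.2 circ [ 627.5 -162.2] r 40.3 hue [  8. 138. 235.]
px [304. 111.] zt 49.2 mean [635.2 -84.8] rect (635.4 -84.5) 44.8x44.2 ang 59.1 circ [634.7 -84.7] r 22.9 hue [ 21. 104. 118.]
px [133. 139.] zt 24.0 mean [623.5 166.8] rect (622.7 166.7) 18.4x80.7 ang 76.9 circ [622.9 167.1] r 40.6 hue [105.   2. 241.]
px [ 71. 134.] zt 48.7 mean [641.4 242.6] rect (641.3 242.3) 45.9x44.6 ang 82.7 circ [641.2 242.9] r 23.5 hue [102. 112.  97.]
px [183. 147.] zt 26.0 mean [603.7  93.1] rect (602.8 92.8) 47.1x68.7 ang 75.8 circ [602.9  93.6] r 41.1 hue [  9.  24. 208.]
px [510. 146.] zt 17.3 mean [ 552.2 -416.7] rect (551.0 -416.4) 37.3x3.5 ang 7.7 circ [ 551.2 -418.1] r 18.6 hue [ 98. 119.  80.]
```

View pics/w19b.png

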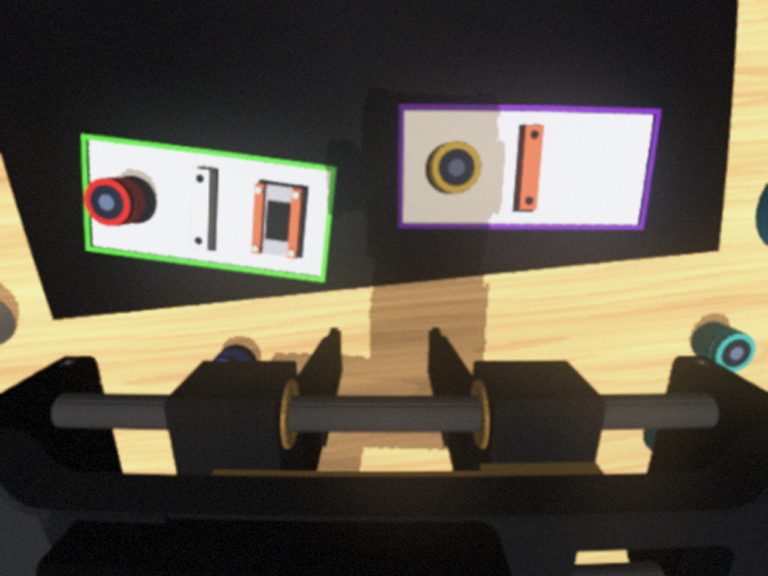

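View pics/s3.png

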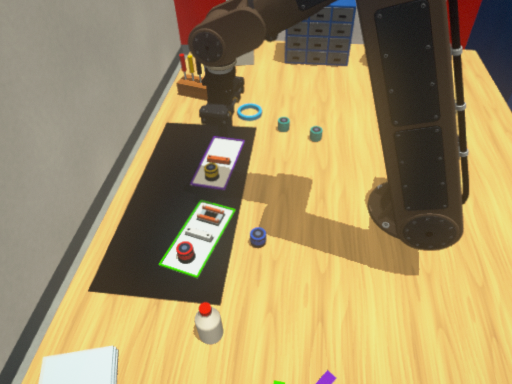

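All five parts are in place within about 1–1.5 mm of the targets. Both trays show complete kits, and the blue lens, bottle, tape roll and turquoise look-alikes are still where they were. Handing in.

```bash
python3 -c "
from h import *
s=env.state();print(s['t'],s['ft_force'],s['qvel'].round(3));print(job.job_done())"
```

```text
40.4 [-0.0848869  -0.11786757 -0.046807  ] [-0.027  0.038  0.017 -0.    -0.008 -0.004]
the job is handed in; nothing more can be done
None
```

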